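Change over a four-channel syringe pump

TASK

Change over the syringe pump: throw every spent (clear) syringe that lies in it into the yellow tub, and lay every fresh (amber) syringe from the green mat in a channel of its own, down in both notches, tip pointing away from the pusher and flange close against the plunger side of the flange rest. Then swing the blue strap square across the channels up to its stop, then run the brass ring nut down clockwise, one and a half to two turns, until it bites on the strap and is snug, and last slide the pusher by its orange tab until its face just meets the plungers of the fresh syringes. Leave the other things on the bench where they are.

Things in the scene. Friction and masses are not known exactly. Their poses are not given: they have to be found in the camera images.
- pump: fixed 4-channel syringe pump, casing 270 (x) x 300 (y -180..120) mm, 51 high. Origin at bench level; y along the syringes, + to the tips. Channels at x = -104, -56, 56, 104. Two bars with 90-degree V notches (30 wide at top, 84 high) at y = 0..14 (flange rest) and 66..80; free down to the casing between. Seated syringe: axis 85 above bench, flange's tip side at y = 0 or a few mm less, yaw as the pump's
- clamp_strap (a joint): swivel (rad) of the blue strap, 232 x 18 x 10 mm, about a steel stud (12 mm thick, 137 tall) at pump x = 0, y = 40 mm. Near 0: parked along pump y, between the channels; grows anticlockwise from above; 1.571 (stop): straight across all channels. Friction 0.06 N m, stays put. Its underside is 101 mm above the bench with the nut at 0 and descends with the nut to just rest on the barrels
- strap_knob (a point): top centre of the black upright grip knob on the strap: 14 mm diameter, 28 mm tall above the strap's upper face, 106 mm from the stud's axis. Parked, it is on the tip side (+y of the pump); swung across, it is over channel x = -104
- ring_nut (a joint): rad the knurled brass nut (34 mm diameter, 22 tall, white mark on top) is run down the stud above the strap; right-hand thread: grows clockwise from above. Starts in 0 to 3.1; at 12.57 it bites on the strap. 3 mm a turn, 0.03 N m, stays put. Its top face is 135 mm above the bench at 0, 129 at 12.57; the strap's upper face is 24 mm below that
- nut_bite (a joint): rad the nut has been tightened clockwise after biting on the strap: 0 until ring_nut reads 12.57, then it grows against clear resistance (0.16 N m more, no spring-back) up to a hard stop at 0.6. Snug above 0.10
- pusher (a joint): slide of the pusher block along pump y (m): 0 right back, grows towards the syringes, at most 0.072. Starts in 0 to 0.02. Friction 3 N, stays put. At 0.062 its face meets the plunger of a fresh syringe seated fully home
- pusher_face (a point): centre of the front face (looks to pump +y, axes as the pump's) of the aluminium pusher plate, 250 mm wide, 70 to 100 mm above the bench, 18 thick; this point is 85 above the bench. Its orange grip tab is centred 9 mm behind the face: 24 mm along x, 16 along y, from 100 to 136 mm above the bench
- fresh1: fresh 20 ml syringe (None if absent), 45 g: amber barrel, blue cap, plunger drawn out. Origin on its axis at the flange's tip-side face, +y to the tip, in mm: barrel 21 diameter y 0..92, cap to 108, flange -3..0 (34 wide in x, 21 in z: lies flat), rod 13 thick, thumb disc 21 diameter -50..-47. Starts flat on the green mat, axis 12.5 above bench, tip roughly to world +y
- fresh1_end (a point): outer face of that fresh syringe's thumb disc, on its axis
- fresh2: fresh 20 ml syringe (None if absent), 45 g: amber barrel, blue cap, plunger drawn out. Origin on its axis at the flange's tip-side face, +y to the tip, in mm: barrel 21 diameter y 0..92, cap to 108, flange -3..0 (34 wide in x, 21 in z: lies flat), rod 13 thick, thumb disc 21 diameter -50..-47. Starts flat on the green mat, axis 12.5 above bench, tip roughly to world +y
- fresh2_end (a point): outer face of that fresh syringe's thumb disc, on its axis
- fresh3: fresh 20 ml syringe (None if absent), 45 g: amber barrel, blue cap, plunger drawn out. Origin on its axis at the flange's tip-side face, +y to the tip, in mm: barrel 21 diameter y 0..92, cap to 108, flange -3..0 (34 wide in x, 21 in z: lies flat), rod 13 thick, thumb disc 21 diameter -50..-47. Starts flat on the green mat, axis 12.5 above bench, tip roughly to world +y
- fresh3_end (a point): outer face of that fresh syringe's thumb disc, on its axis
- spent1: spent 20 ml syringe (None if absent), 30 g: clear barrel, no cap, plunger pushed in. Origin and axes as a fresh one's, same barrel and flange; nozzle to y = 108 mm, thumb disc -11..-8. Starts lying in a channel of the pump
- spent2: spent 20 ml syringe (None if absent), 30 g: clear barrel, no cap, plunger pushed in. Origin and axes as a fresh one's, same barrel and flange; nozzle to y = 108 mm, thumb disc -11..-8. Starts lying in a channel of the pump
- spent3: spent 20 ml syringe (None if absent), 30 g: clear barrel, no cap, plunger pushed in. Origin and axes as a fresh one's, same barrel and flange; nozzle to y = 108 mm, thumb disc -11..-8. Starts lying in a channel of the pump
- spent4: spent 20 ml syringe (None if absent), 30 g: clear barrel, no cap, plunger pushed in. Origin and axes as a fresh one's, same barrel and flange; nozzle to y = 108 mm, thumb disc -11..-8. Starts lying in a channel of the pump
- tub: open round yellow waste tub, fixed: 170 mm in diameter at the rim, 85 mm tall, 3 mm wall, two small lugs at the rim. Origin at the centre of its underside.
- amber_bottle: bystander: amber reagent bottle, 64 mm diameter, 140 mm tall. Not to be disturbed. Origin at the centre of its underside.
- drop_bottle: bystander: small dropper bottle, 34 mm diameter, 65 mm tall. Not to be disturbed. Origin at the centre of its underside.
- beaker: bystander: glass beaker, 60 mm diameter, 75 mm tall. Not to be disturbed. Origin at the centre of its underside.
- marker: bystander: marker pen lying on the bench, 14 mm thick, 125 mm long along its y. Not to be disturbed. Origin on its axis.
- vial_block: bystander: black vial block, 75 by 105 mm, 44 mm tall. Not to be disturbed. Origin at the centre of its underside.
- cuvette_tray: bystander: white cuvette tray, 90 by 60 mm, 36 mm tall. Not to be disturbed. Origin at the centre of its underside.
Things that resemble listed ones, but are neither listed nor needed, are in the scene too. What is shaped like the spent1 but pink or purple is not meant.

How it is judged:
On the way, in this order (a step that is already met when the one before it is completed fails the run):
1. every spent syringe is in the tub and every fresh one is seated in a channel (horizontal distance between each of spent1, spent2, spent3, spent4 and tub below 0.095 m and height (world z) of each of spent1, spent2, spent3, spent4 below 0.085 m and (x of fresh1 in the frame of pump between -0.109 and -0.099 m or x of fresh1 in the frame of pump between -0.061 and -0.051 m or x of fresh1 in the frame of pump between 0.051 and 0.061 m or x of fresh1 in the frame of pump between 0.099 and 0.109 m) and y of fresh1 in the frame of pump between -0.008 and 0.003 m and z of fresh1 in the frame of pump between 0.08 and 0.09 m and y of each of fresh1_end, fresh2_end, fresh3_end in the frame of pump below -0.04 m and angle between the y axis of each of fresh1, fresh2, fresh3 and the y axis of pump, either way round below 0.09 rad and (x of fresh2 in the frame of pump between -0.109 and -0.099 m or x of fresh2 in the frame of pump between -0.061 and -0.051 m or x of fresh2 in the frame of pump between 0.051 and 0.061 m or x of fresh2 in the frame of pump between 0.099 and 0.109 m) and y of fresh2 in the frame of pump between -0.008 and 0.003 m and z of fresh2 in the frame of pump between 0.08 and 0.09 m and (x of fresh3 in the frame of pump between -0.109 and -0.099 m or x of fresh3 in the frame of pump between -0.061 and -0.051 m or x of fresh3 in the frame of pump between 0.051 and 0.061 m or x of fresh3 in the frame of pump between 0.099 and 0.109 m) and y of fresh3 in the frame of pump between -0.008 and 0.003 m and z of fresh3 in the frame of pump between 0.08 and 0.09 m), for 0.2 s.
2. the strap is swung across the channels (value of joint clamp_strap above 1.47 rad), for 0.2 s.
3. the ring nut is run down and snug on the strap (value of joint nut_bite above 0.1 rad), for 0.2 s.
4. the pusher meets the plungers (y of fresh1_end in the frame of pusher_face between -0.003 and 0.003 m and y of fresh2_end in the frame of pusher_face between -0.003 and 0.003 m and y of fresh3_end in the frame of pusher_face between -0.003 and 0.003 m), for 0.2 s.
At the end, for the whole second after the job is handed in: Spent syringes lie in the tub; each fresh one in a channel, seated (x, z within 5 mm, flange at most 8 mm off its rest), in line within 0.09 rad, tip away from the pusher; strap joint above 1.47, nut_bite above 0.10; pusher face within 3 mm of every fresh thumb disc; all syringes at rest (all of step 1 and all of step 4 and value of joint clamp_strap above 1.47 rad and value of joint nut_bite above 0.1 rad and linear speed of each of fresh1, fresh2, fresh3, spent1, spent2, spent3, spent4 below 0.03 m/s); the robot touches nothing.
It fails at once if a bystander is moved more than 30 mm from its place (distance of any of amber_bottle, drop_bottle, beaker, marker, vial_block, cuvette_tray from where it was at the start of the episode above 0.03 m).
Of fresh1, fresh2, fresh3 only 2 to 3 are there at a start; the rules pass over those that are not, and their reading is None.
Of spent1, spent2, spent3, spent4 only 1 to 2 are there at a start; the rules pass over those that are not, and their reading is None.
At some moment in a run one of fresh1, fresh2, fresh3 may be knocked a few centimetres aside while the robot is not near it.
Once in a run the grip may slacken for a moment while it holds something.
It also fails if it takes over 210 s, if anything falls off the work surface, if the arm or the gripper's body presses on something with over 40 N, if the wrist force passes 120 N, or if a joint passes its speed limit or range.

ROBOT

A 6-joint arm with a two-finger parallel gripper is mounted at the origin on the work surface. World frame = base frame: x ahead of the robot, y to its left, z up, the work surface at z = 0. Lengths are in m, angles in rad, forces in N, time in s.
With the tool pointing down it reaches from about 0.225 to 0.875 m from the base axis. Payload 3.4 kg.
Tool frame: the origin (TCP) lies between the finger pads; the fingertips stand 8 mm ahead of it and the grasp point (between the pads) lies 11 mm behind it; z points along the fingers, y is the line along which they close (so a half turn about z gives the same grasp; the last joint's range is limited). The gripper opens to 85 mm and grips with 20 to 120 N. Pads are 22 mm wide; open, the fingers measure 114 mm over their backs; the gripper's body (76 mm by 85 mm) begins 54 mm behind the grasp point. The pads swing forward as they close: fully open they stand 13 mm farther back than shut.
Start: joints at [-1.254, 0.276, 1.505, -0, 1.361, -0.121], TCP at [0.244, -0.521, 0.207] pointing down, gripper open.
Joint ranges: [-2.89, 2.89], [-0.75, 2.08], [0.22, 2.7], [-1.18, 4.32], [0.11, 2.71], [-2.7, 2.7]. Speed limits (rad/s): [2.57, 2.57, 3.14, 3.14, 3.14, 3.14].

INTERFACE

Orientations are given as a unit quaternion [w, x, y, z].
In Python, from rig import manip, optics, finder gives the robot as it stands.
- The arm moves only by the tool servo_tool, never from a script. Its argument "increments" is a list of rows, each a list of 7 numbers: the shift along the tool's x, y, z in cm, then the turn, a rotation vector about the tool's x, y, z in degrees, then the closure, from -1 (fully open) to 1 (shut). In form: [[x, y, z, rx, ry, rz, gripper], ...]. A call has exactly 5 rows; each row shifts and turns the commanded pose from where the row before left it, along the tool's axes as they then stand; what a row does not reach is not made up. A row lasts 1/10 s, in which the tool goes at most 50 mm and 8.59 degrees, less where a joint would pass 70% of its speed; a pose out of reach is approached as far as the arm can. A call is refused whole if a number of a shift passes 5 or a number of a turn 8.59, either way. A call with a gripper value outside its range is refused whole. The fingers move at their own pace and stop on an object; "squeeze" is the grip in N (left out, the last holds). Time passes only in rows, so rows that do not move let the fingers close, or fill a call up. It gives the time, the measured TCP pose, the force, the opening and the grip force at its end, in the units of the state.
- manip.get_state(): the state, without advancing time (a new reading comes with each control period).
- optics.get_image(name): name is "scene" or "side" or "wrist"; returns the picture (480x640x3 uint8, red, green, blue); there is no depth.
- optics.get_calibration(name): a dict with "fov_y" (degrees; the focal length in pixels is half the picture's height over the tangent of half this angle, whatever the lens; pixels are square), "cx", "cy" (the principal point, pixels), "dist_coeffs" ([k1, k2, p1, p2, k3] as OpenCV has them; the pictures are not rectified), "world_to_cam" (4x4, takes a point from world to camera coordinates). Camera axes: x right, y down, z forward; pixel columns grow to the right and rows downward; lengths in m; the calibration is good to about 2 mm. A picture is of the moment at which its call begins: read the wrist's pose just before it. get_calibration takes no time and is no camera call; for the wrist camera it gives the pose at the moment of the call.
- manip.sign_off(): hands the job in; it is judged then, once.
Trained networks look in the newest picture that a camera, given by its name, has taken for a name from the list of things; names that differ only in an ending like _2 or _b are one class to them, and where a whole thing is asked for, a point or a joint stands for the part that bears it (a point fixed in the world has none). Each returns a list of dicts, best first, with "p" (0 to 1); they miss things now and then, are a little off and sometimes report something else, mostly with a low value. They report only what shows in the picture. A call takes as long as a camera call. They do not tell look-alikes from the thing itself.
- finder.silhouettes(label, camera): "region" (480x640 bool, what is visible of it) and "box" ([centre column, centre row, width, height] in pixels, round what is visible of it).
- finder.tip_of(label, camera): "at" ([column, row] in pixels: a listed point, or the origin of a listed thing).
The state is a dict: "clock": time; "qpos": joint angles; "qd": joint speeds; "effort": joint torques, N m; "position": TCP position; "ee_rot": TCP orientation; "contact_force": force on the tool from outside, world axes, zero at the start; "moment": the same for the moment, N m; "width": finger opening in m; "gripper_force": force on a finger pad.
Only numpy, scipy, OpenCV 4.12 (cv2) and the standard library are available. Lean on these libraries where they do the work, as an engineer would, in place of code of your own. Each camera call takes 0.05 s, during which the arm holds its last target. There are 200 camera calls.

## Working session

There is one attempt and no reset: what is moved stays moved. The work goes in short steps, Python scripts to look and compute and a tool call to move; the robot and the scene stay as the last step left them, time stands still between calls to the robot, and variables do not carry over. Pictures are saved under pics/ and viewed, at most 14 in all, crops included, and the job is handed in when it is done.

Besides the shell and the picture viewer there is one more tool, called after ">>>" as a command line: name --pt "numbers of a row" for each row, then --argument value for the rest. servo_tool: Moves the arm, as the interface text tells. Its arguments: {"type":"object","properties":{"increments":{"type":"array","items":{"type":"array","items":{"type":"number"}}},"squeeze":{"type":"number"}},"required":["increments"]}

```bash
ls; mkdir -p pics; python3 - <<'E'
from rig import manip, optics, finder
import cv2,numpy as np
print(manip.get_state())
for n in("scene","side"):
    im=optics.get_image(n); cv2.imwrite(f"pics/{n}0.png",im[:,:,::-1])
    c=optics.get_calibration(n); print(n,c)
print(optics.get_calibration("wrist"))
E
```

```text
pics
{'clock': 0.0, 'qpos': array([-1.25397184e+00,  2.76612113e-01,  1.50611072e+00, -2.83984843e-06,
        1.36068771e+00, -1.21007640e-01]), 'qd': array([-0.00099159, -0.00061776,  0.00096561,  0.00021469, -0.00021328,
        0.00020679]), 'effort': array([-2.62593458e-03, -4.16789138e+01, -2.45811832e+01, -5.45319799e-04,
        1.10081464e-02, -7.36505683e-07]), 'position': array([ 0.24360271, -0.52023502,  0.20613891]), 'ee_rot': array([-9.04459497e-04,  9.76132955e-01,  2.17171887e-01, -9.02333655e-05]), 'contact_force': array([-0.42832165,  0.271339  , -0.13676093]), 'moment': array([-0.01929245,  0.03469929, -0.0396638 ]), 'gripper_force': 0.0, 'width': 0.0857399709220479}
scene {'fov_y': 53.33043146000757, 'cx': 328.1734033713855, 'cy': 235.31460359898492, 'dist_coeffs': array([-0.0593018,  0.       ,  0.       ,  0.       ,  0.       ]), 'world_to_cam': array([[-0.81545254,  0.57877587,  0.00745924,  0.33947045],
       [ 0.3169149 ,  0.45721927, -0.83097261, -0.08335335],
       [-0.4843574 , -0.67525479, -0.55626332,  1.68320529],
       [ 0.        ,  0.        ,  0
[... 179 characters left out ...]
 , 0.        ]), 'world_to_cam': array([[-0.76215572, -0.64737251, -0.00524321,  0.367751  ],
       [-0.44315901,  0.52760369, -0.7247375 ,  0.28013659],
       [ 0.47194147, -0.55003925, -0.68900513,  0.94238307],
       [ 0.        ,  0.        ,  0.        ,  1.        ]])}
{'fov_y': 58.39968309660524, 'cx': 312.18888042337227, 'cy': 235.41980015042654, 'dist_coeffs': array([0.0209152, 0.       , 0.       , 0.       , 0.       ]), 'world_to_cam': array([[ 0.42360449, -0.90584447, -0.00224167, -0.57432078],
       [-0.87098256, -0.4079793 ,  0.27375587, -0.03555294],
       [-0.2488948 , -0.11401176, -0.9617966 ,  0.38070518],
       [ 0.        ,  0.        ,  0.        ,  1.        ]])}
```

View pics/scene0.png

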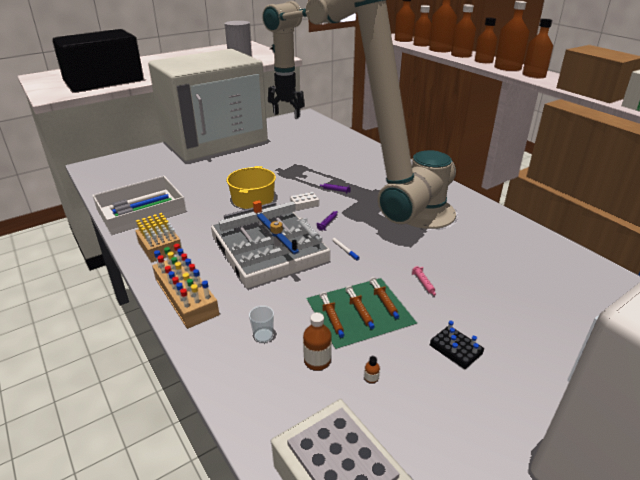

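View pics/side0.png

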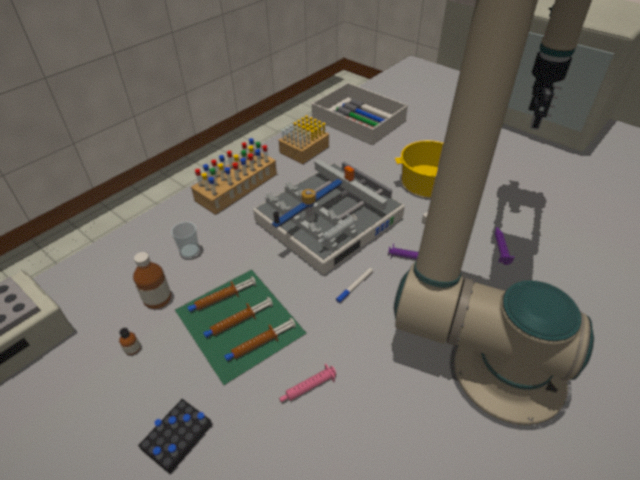

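The scene view shows the pump at (270,245), with its orange tab at (257,206) and the knob at (294,243). The tub is at (250,187), and three fresh syringes lie on the mat at (332,315), (360,308) and (385,300). Purple and pink decoys lie outside the pump. Next I'll measure with the networks from both cameras.

```bash
cat > h.py <<'E'
from rig import manip, optics, finder
import cv2,numpy as np
from scipy.spatial.transform import Rotation as R
def K(c):
    f=240/np.tan(np.radians(c["fov_y"])/2); return np.array([[f,0,c["cx"]],[0,f,c["cy"]],[0,0,1.]])
def ray(c,p):
    u=cv2.undistortPoints(np.array([[p]],float),K(c),c["dist_coeffs"])[0,0]
    M=c["world_to_cam"]; r=M[:3,:3].T
    return -r@M[:3,3], r@np.array([u[0],u[1],1])
def on(c,p,z):
    o,d=ray(c,p); return o+d*(z-o[2])/d[2]
def proj(c,P):
    M=c["world_to_cam"]; P=np.atleast_2d(P)
    return cv2.projectPoints(P.astype(float),cv2.Rodrigues(M[:3,:3])[0],M[:3,3],K(c),c["dist_coeffs"])[0][:,0]
def tri(obs):  # [(c,p)] least-squares ray meet
    A=0;b=0
    for c,p in obs:
        o,d=ray(c,p);d=d/np.linalg.norm(d);Q=np.eye(3)-np.outer(d,d);A=A+Q;b=b+Q@o
    return np.linalg.solve(A,b)
def pose():
    s=manip.get_state();q=s["ee_rot"]; return s["position"],R.from_quat([q[1],q[2],q[3],q[0]]),s
def snap(n,path=None):
    c=optics.get_calibration(n); im=optics.get_image(n)
    if path: cv2.imwrite(path,im[:,:,::-1])
    return c,im
E
python3 - <<'E'
from h import *
np.set_printoptions(precision=4,suppress=True)
Z=dict(pump=0,strap_knob=.139,pusher_face=.085,ring_nut=.13,fresh1=.0125,fresh1_end=.0125,spent1=.085,tub=0,amber_bottle=0,drop_bottle=0,beaker=0,marker=.007,vial_block=0,cuvette_tray=0)
for n in("scene","side"):
    c,_=snap(n)
    for l,z in Z.items():
        for d in finder.tip_of(l,n)[:6]:
            if d["p"]>.2: print(n,l,round(d["p"],2),np.round(d["at"],1),on(c,d["at"],z)[:2])
E
```

```text
scene pump 0.82 [272.  255.9] [ 0.5721 -0.0768]
scene strap_knob 0.54 [294.3 239.8] [0.5742 0.0633]
scene pusher_face 0.63 [259.6 215.3] [ 0.5509 -0.1819]Traceback (most recent call last):
  File "<stdin>", line 7, in <module>
ValueError: it knows: amber_bottle, beaker, cuvette_tray, drop_bottle, fresh, fresh1_end, fresh2_end, fresh3_end, marker, pump, pusher_face, spent, strap_knob, tub, vial_block
```

```bash
python3 - <<'E'
from h import *
np.set_printoptions(precision=4,suppress=True)
Z=dict(pump=0,strap_knob=.139,pusher_face=.085,fresh=.0125,fresh1_end=.0125,spent=.085,tub=0,amber_bottle=0,drop_bottle=0,beaker=0,marker=.007,vial_block=0,cuvette_tray=0)
for n in("scene","side"):
    c,_=snap(n)
    for l,z in Z.items():
        for d in finder.tip_of(l,n)[:6]:
            if d["p"]>.2: print(n,l,round(d["p"],2),np.round(d["at"],1),on(c,d["at"],z)[:2])
    im=_
    x0,y0,w,h=(190,150,160,140) if n=="scene" else (240,130,230,150)
    cv2.imwrite(f"pics/crop_{n}.png",cv2.resize(im[y0:y0+h,x0:x0+w,::-1],None,fx=3.4 if n=="side" else 4.2,fy=3.4 if n=="side" else 4.2,interpolation=cv2.INTER_CUBIC))
E
```

```text
scene pump 0.81 [272.7 256.3] [ 0.5714 -0.0738]
scene pump 0.43 [350.1 252.3] [0.3647 0.0443]
scene strap_knob 0.76 [294.7 238.4] [0.5698 0.0582]
scene strap_knob 0.3 [453.8 349.3] [0.5179 0.5817]
scene pusher_face 0.73 [372.7 284.2] [0.4761 0.2793]
scene pusher_face 0.4 [294.9 239.6] [ 0.5317 -0.0047]
scene fresh 0.85 [325.9 306.9] [0.5768 0.2157]
scene fresh 0.68 [377.2 291. ] [0.4249 0.2438]
scene fresh 0.64 [353.4 299.6] [0.5    0.2343]
scene fresh 0.62 [322.5 295.4] [0.558  0.1731]
scene fresh1_end 0.71 [322.4 294.6] [0.5564 0.1702]
scene fresh1_end 0.65 [371.  279.7] [0.4076 0.1962]
scene spent 0.73 [320.3 227.7] [ 0.4354 -0.015 ]
scene spent 0.69 [417.6 266.7] [0.3302 0.292 ]
scene spent 0.65 [301.4 221.3] [ 0.4625 -0.0777]
scene spent 0.45 [346.8 187.8] [ 0.2165 -0.1716]
scene tub 0.91 [252.1 198.6] [ 0.4551 -0.428 ]
scene amber_bottle 0.84 [318.8 361.7] [0.6912 0.3494]
scene drop_bottle 0.86 [370.5 379.7] [0.6257 0.4597]
scene beaker 0.6 [262.7 339.1] [0.7637 0.2112]
scene beaker 0.45 [353.9 299.7] [0.4901 0.2245]
scene marker 0.58 [345.5 250.3] [0.376  0.0354]
scene marker 
[... 607 characters left out ...]
 221.7] [ 0.4558 -0.0726]
side spent 0.8 [394.9 251.6] [ 0.32   -0.0562]
side spent 0.66 [328.1 375. ] [0.2386 0.2752]
side spent 0.48 [159.7 298.5] [0.6145 0.3662]
side tub 0.73 [425.9 181.8] [ 0.4507 -0.425 ]
side tub 0.64 [175.9 433.6] [0.4051 0.5052]
side amber_bottle 0.78 [159.7 299.8] [0.6837 0.3416]
side amber_bottle 0.32 [236.  288.3] [0.5758 0.2068]
side drop_bottle 0.87 [131.3 346.3] [0.6264 0.4533]
side beaker 0.94 [186.4 253. ] [0.7564 0.2101]
side beaker 0.37 [130.7 345.5] [0.629 0.453]
side marker 0.76 [352.7 281.5] [0.3772 0.0204]
side marker 0.6 [270.5 334.5] [0.4205 0.2479]
side vial_block 0.61 [175.7 433. ] [0.4063 0.5048]
side cuvette_tray 0.7 [132.8 348.8] [0.6187 0.4547]
```

View pics/crop_side.png

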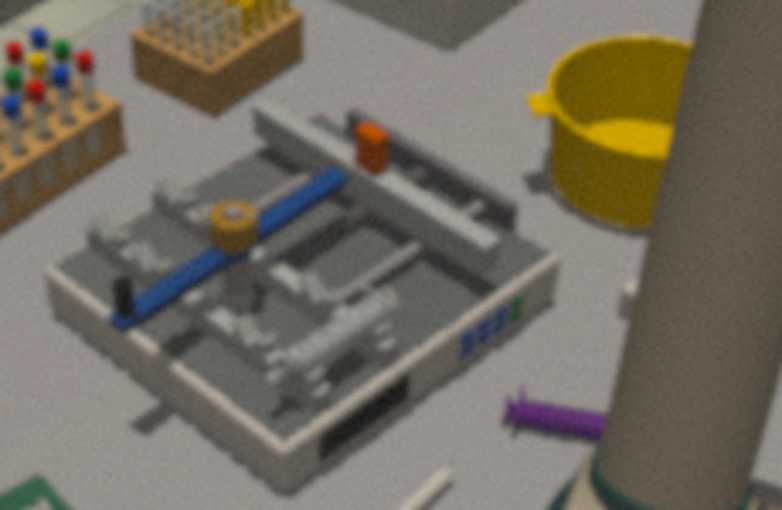

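The enlarged crop shows one clear spent syringe in the channel nearest the robot, crop (340,325). Its column in the pump tells it apart from the purple and pink look-alikes on the bench. I'll look from above with the wrist camera.

```bash
python3 - <<'E'
from h import *
np.set_printoptions(precision=4,suppress=True)
p,r,s=pose(); c=optics.get_calibration("wrist"); M=c["world_to_cam"]
o=-M[:3,:3].T@M[:3,3]
print("cam in tool",r.inv().apply(o-p), "axes in tool\n",(M[:3,:3]@r.as_matrix()))
print("tool axes\n",r.as_matrix())
E
```

```text
cam in tool [ 0.0698  0.0004 -0.1684] axes in tool
 [[-0.0004  1.      0.0006]
 [-0.9617 -0.0002 -0.274 ]
 [-0.274  -0.0007  0.9617]]
tool axes
 [[ 0.9057  0.424   0.0001]
 [ 0.424  -0.9057 -0.0001]
 [ 0.      0.0001 -1.    ]]
```

>>> servo_tool --pt "3.3 -2.2 -0.6 0 0 0 -1" --pt "3.3 -2.2 -0.6 0 0 0 -1" --pt "3.3 -2.2 -0.6 0 0 0 -1" --pt "3.3 -2.2 -0.6 0 0 0 -1" --pt "3.3 -2.2 -0.6 0 0 0 -1"

```text
clock: 2.2
position: [0.3472, -0.3499, 0.2374]
ee_rot: [0.0, 0.976, 0.217, 0.0]
contact_force: [1.5, -0.5, 0.0]
width: 0.0855
gripper_force: 0.0
```

>>> servo_tool --pt "3.3 -2.2 -0.6 0 0 0 -1" --pt "3.3 -2.2 -0.6 0 0 0 -1" --pt "3.3 -2.2 -0.6 0 0 0 -1" --pt "3.3 -2.2 -0.6 0 0 0 -1" --pt "3.3 -2.2 -0.6 0 0 0 -1"

```text
clock: 2.7
position: [0.45, -0.1802, 0.2675]
ee_rot: [0.0, 0.976, 0.217, 0.0]
contact_force: [1.1, -0.3, -0.7]
width: 0.0852
gripper_force: 0.0
```

>>> servo_tool --pt "3.3 -2.2 -0.6 0 0 0 -1" --pt "3.3 -2.2 -0.6 0 0 0 -1" --pt "3.3 -2.2 -0.6 0 0 0 -1" --pt "3.3 -2.2 -0.6 0 0 0 -1" --pt "3.3 -2.2 -0.6 0 0 0 -1"

```text
clock: 3.2
position: [0.5528, -0.0105, 0.2974]
ee_rot: [0.0, 0.976, 0.217, 0.0]
contact_force: [0.7, 0.1, -0.5]
width: 0.0855
gripper_force: 0.0
```

>>> servo_tool --pt "0 0 0 0 0 -6.5 -1" --pt "0 0 0 0 0 -6.5 -1" --pt "0 0 0 0 0 -6.5 -1" --pt "0 0 0 0 0 -6.5 -1" --pt "0 0 0 0 0 -6.5 -1"

```text
clock: 3.7
position: [0.5522, -0.012, 0.297]
ee_rot: [0.0, 0.875, 0.484, -0.0]
contact_force: [0.6, -0.0, 0.2]
width: 0.0851
gripper_force: 0.0
```

>>> servo_tool --pt "0 0 0 0 0 -6.5 -1" --pt "0 0 0 0 0 -6.5 -1" --pt "0 0 0 0 0 -6.5 -1" --pt "0 0 0 0 0 -6.5 -1" --pt "0 0 0 0 0 -6.5 -1"

```text
clock: 4.2
position: [0.5522, -0.0121, 0.297]
ee_rot: [0.0, 0.705, 0.709, -0.0]
contact_force: [-0.1, -0.1, 0.6]
width: 0.0854
gripper_force: 0.0
```

```bash
python3 - <<'E'
from h import *
np.set_printoptions(precision=4,suppress=True)
p,r,s=pose(); print(p,s["clock"],s["qpos"]); print(r.as_matrix())
c,im=snap("wrist","pics/w1.png")
for l,z in dict(pump=0,strap_knob=.139,pusher_face=.085,spent=.085,tub=0).items():
    for d in finder.tip_of(l,"wrist")[:5]:
        if d["p"]>.2: print(l,round(d["p"],2),np.round(d["at"],1),on(c,d["at"],z)[:2])
E
```

```text
[ 0.5522 -0.0121  0.297 ] 4.2 [-0.1478  0.2045  1.3834 -0.0001  1.5537 -0.1539]
[[-0.0061  1.     -0.    ]
 [ 1.      0.0061 -0.0001]
 [-0.0001 -0.     -1.    ]]
pump 0.6 [328.3 241.4] [ 0.5712 -0.0822]
strap_knob 0.65 [343.2 107.1] [0.5747 0.0614]
pusher_face 0.84 [317.  357.5] [ 0.5583 -0.178 ]
spent 0.67 [147.2 273.8] [ 0.3976 -0.0895]
spent 0.58 [214.  259.1] [ 0.4612 -0.0746]
```

View pics/w1.png

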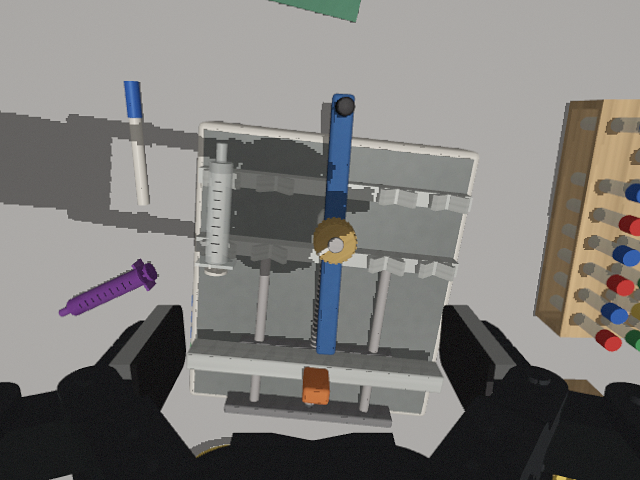

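The view shows the pump corners at (202,124), (477,153) and (423,412). The stud top is at (336,243), the knob at (345,105), the orange tab at (316,386) and the one spent syringe at (218,215). The other channels are empty. Next I'll fit the pump pose.

```bash
python3 - <<'E'
from h import *
from scipy.optimize import least_squares
np.set_printoptions(precision=4,suppress=True)
c=optics.get_calibration("wrist")
P=np.array([[-135,120,51],[135,120,51],[135,-180,51],[-135,-180,51],[0,40,137]])/1000
U=np.array([[202,123.5],[477,153.5],[423,412],[191,396],[336,243]])
def W(q,P): 
    a=q[2];return P@np.array([[np.cos(a),np.sin(a),0],[-np.sin(a),np.cos(a),0],[0,0,1]])+[q[0],q[1],0]
for idx in ([0,1,2,3,4],[0,1,4],[0,1,2,4]):
    f=least_squares(lambda q:(proj(c,W(q,P[idx]))-U[idx]).ravel(),[.57,-.08,-.07]); print(idx,f.x,f.fun)
q=f.x
for n,L in {"ch notch tops":[[x+dx,y,84] for x in(-104,-56,56,104) for dx in(-15,15) for y in(14,80)]}.items(): print(np.c_[np.array(L),proj(c,W(q,np.array(L)/1000))].round(0))
for d in finder.silhouettes("spent","wrist")[:4]: print(d["p"],d["box"])
k=on(c,[345,105],.139);print("knob",k)
for z,u in((.136,[316,373]),(.136,[316,386])):print("tab",on(c,u,z))
print("disc",on(c,[215,272],.085),"noz",on(c,[222.5,146],.085))
E
```

```text
[0, 1, 2, 3, 4] [ 0.567  -0.0833 -0.1045] [-5.347  -2.6465  5.3616 -2.1393  3.7014  6.1258 -2.7944  0.885  -0.5667
  1.2125]
[0, 1, 4] [ 0.567  -0.0846 -0.1069] [-4.8862 -1.5791  5.4744 -0.4144 -0.4321  2.7196]
[0, 1, 2, 4] [ 0.5663 -0.0834 -0.1085] [-5.5265 -3.1911  5.0302 -1.4922  2.3873  6.4752 -1.2046  1.24  ]
[[-119.   14.   84.  201.  241.]
 [-119.   80.   84.  204.  170.]
 [ -89.   14.   84.  233.  244.]
 [ -89.   80.   84.  238.  173.]
 [ -71.   14.   84.  253.  246.]
 [ -71.   80.   84.  258.  176.]
 [ -41.   14.   84.  285.  250.]
 [ -41.   80.   84.  292.  179.]
 [  41.   14.   84.  372.  259.]
 [  41.   80.   84.  383.  189.]
 [  71.   14.   84.  404.  262.]
 [  71.   80.   84.  416.  193.]
 [  89.   14.   84.  423.  264.]
 [  89.   80.   84.  436.  195.]
 [ 119.   14.   84.  454.  267.]
 [ 119.   80.   84.  469.  198.]]
0.94 [106.9, 287.8, 94.0, 59.9]
0.68 [215.3, 208.2, 46.6, 133.3]
knob [0.5764 0.0628 0.139 ]
tab [ 0.5558 -0.1618  0.136 ]
tab [ 0.5559 -0.1748  0.136 ]
disc [ 0.461  -0.0868  0.085 ] noz [0.4748 0.0297 0.085 ]
```

The pump pose is about (0.567, -0.084), yaw -0.107. I'll pick up the spent syringe, which lies in channel x=-104.

>>> servo_tool --pt "-0.7 -2.8 0 0 0 0 -1" --pt "-0.7 -2.8 0 0 0 0 -1" --pt "-0.7 -2.8 0 0 0 0 -1" --pt "0 0 0 0 0 6.5 -0.3" --pt "0 0 4 0 0 0 -0.3" --squeeze 40

```text
clock: 5.05
position: [0.4715, -0.0343, 0.2617]
ee_rot: [0.005, 0.747, 0.665, 0.004]
contact_force: [1.6, 0.0, -0.4]
width: 0.0593
gripper_force: 0.0
```

>>> servo_tool --pt "0 0 4 0 0 0 -0.3" --pt "0 0 4 0 0 0 -0.3" --pt "0 0 4 0 0 0 -0.3" --pt "0 0 4 0 0 0 -0.3" --pt "0 0 2.2 0 0 0 -0.3"

```text
clock: 5.55
position: [0.4661, -0.0328, 0.0723]
ee_rot: [-0.002, 0.746, 0.666, -0.001]
contact_force: [0.3, 0.3, 0.2]
width: 0.0555
gripper_force: 0.0
```

>>> servo_tool --pt "0 0 0 0 0 0 1" --pt "0 0 0 0 0 0 1" --pt "0 0 0 0 0 0 1" --pt "0 0 0 0 0 0 1" --pt "0 0 0 0 0 0 1"

```text
clock: 6.05
position: [0.4691, -0.0334, 0.0762]
ee_rot: [0.001, 0.746, 0.666, 0.001]
contact_force: [-0.1, -0.6, 0.1]
width: -0.0005
gripper_force: 0.0
```

```bash
python3 - <<'E'
from h import *
snap("wrist","pics/w2.png"); print(pose()[:1])
c,im=snap("side"); cv2.imwrite("pics/s2.png",cv2.resize(im[130:290,230:430,::-1],None,fx=3,fy=3))
c,im=snap("scene"); cv2.imwrite("pics/sc2.png",cv2.resize(im[140:300,190:390,::-1],None,fx=3,fy=3))
E
python3 -c "
import cv2,numpy as np
a=cv2.imread('pics/w2.png');b=cv2.imread('pics/s2.png');b=cv2.resize(b,(400,320))
c=cv2.resize(cv2.imread('pics/sc2.png'),(400,280));a=cv2.resize(a,(400,300))
cv2.imwrite('pics/m2.png',np.hstack([np.vstack([a,a[:300]*0])[:600],np.vstack([b,c])]))"
```

```text
(array([ 0.46888369, -0.033342  ,  0.07595926]),)
```

View pics/m2.png

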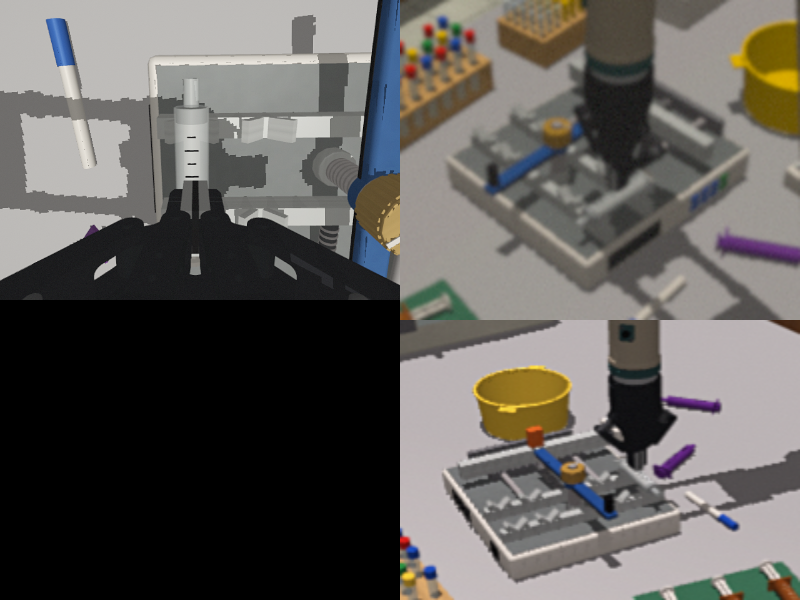

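```bash
python3 - <<'E'
from h import *
np.set_printoptions(precision=4,suppress=True)
c=optics.get_calibration("wrist")
for z in (.0615,.085,.1): print(z,on(c,[305.6,126],z),on(c,[280,200],z)-on(c,[333,200],z), on(c,[307,172],z))
p,r,s=pose();print(p,s["width"],s["gripper_force"]); print(proj(c,[p+r.apply([0,0,.008]),p]))
a=cv2.imread("pics/w2.png");cv2.imwrite("pics/w2c.png",cv2.resize(a[100:400,200:430],None,fx=2,fy=2))
E
```

```text
0.0615 [0.4734 0.0308 0.0615] [-0.0227  0.0026  0.    ] [0.4718 0.012  0.0615]
0.085 [0.4738 0.0314 0.085 ] [-0.0198  0.0022  0.    ] [0.4724 0.0151 0.085 ]
0.1 [0.474  0.0318 0.1   ] [-0.0179  0.002   0.    ] [0.4728 0.017  0.1   ]
[ 0.4685 -0.0333  0.0755] 1.2400995967635262e-05 0.0
[[311.4106 277.3737]
 [311.3842 284.3608]]
```

View pics/w2c.png

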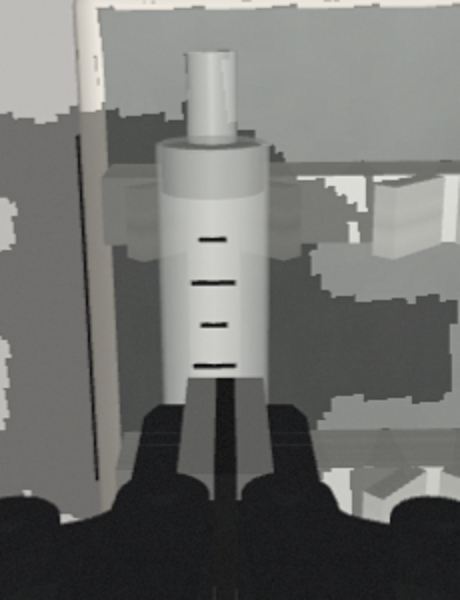

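```bash
python3 - <<'E'
from h import *
np.set_printoptions(precision=1,suppress=True)
p,r,s=pose()
for n in("scene","side"):
    c=optics.get_calibration(n); print(n,[proj(c,p+r.apply([0,0,d])) for d in(.008,-.011,-.065)])
s=cv2.imread("pics/sc2.png");s2=cv2.imread("pics/s2.png")
a=cv2.resize(s[150:330,240:480],(400,300));b=cv2.resize(s2[60:360,150:480],(400,364))
cv2.imwrite("pics/m3.png",np.hstack([np.vstack([a,0*a])[:364],b]))
E
```

```text
scene [array([[307.8, 233.3]]), array([[307.7, 228. ]]), array([[307.5, 212.5]])]
side [array([[337.3, 233.2]]), array([[337.4, 227.5]]), array([[337.7, 210.3]])]
```

View pics/m3.png

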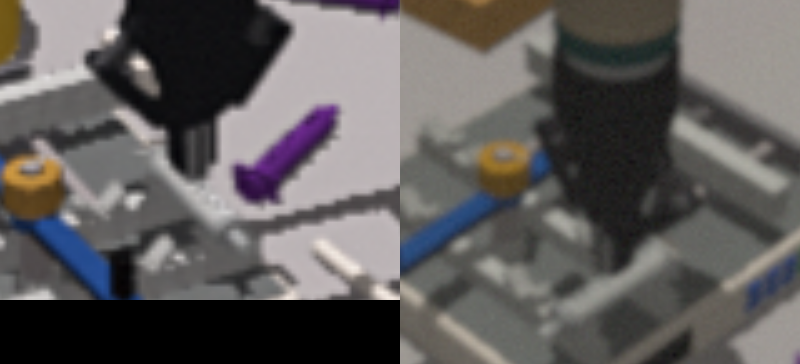

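>>> servo_tool --pt "0 0 0 0 0 0 -0.3" --pt "0 0 0 0 0 0 -0.3" --pt "0 0 0 0 0 0 -0.3" --pt "0 0 0 0 0 0 -0.3" --pt "0 0 0.8 0 0 0 -0.3"

```text
clock: 6.7
position: [0.4692, -0.0334, 0.0675]
ee_rot: [0.001, 0.746, 0.666, 0.001]
contact_force: [0.4, 0.3, 0.1]
width: 0.0557
gripper_force: 0.0
```

```bash
python3 - <<'E'
from h import *
a=snap("wrist")[1][:,:,::-1];p,r,s=pose();print(p,s["width"])
b=snap("side")[1][160:280,270:430,::-1]; 
cv2.imwrite("pics/m4.png",np.hstack([cv2.resize(a,(400,300)),cv2.resize(b,(400,300))]))
E
```

```text
[ 0.46770158 -0.03313293  0.06578899] 0.05584061320683736
```

View pics/m4.png

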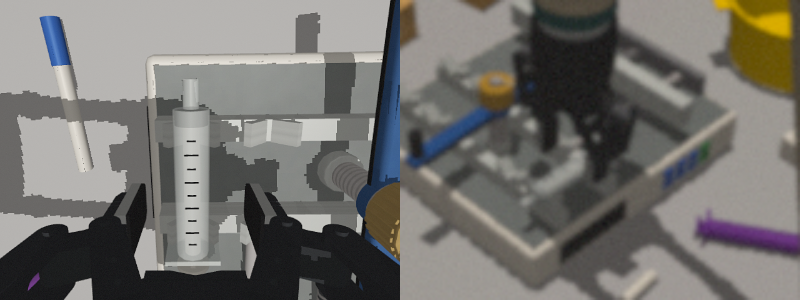

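>>> servo_tool --pt "0 0 0 0 0 0 0.1" --pt "0 0 0 0 0 0 0.3" --pt "0 0 0 0 0 0 0.5" --pt "0 0 0 0 0 0 0.6" --pt "0 0 0 0 0 0 0.7"

```text
clock: 7.3
position: [0.4674, -0.0331, 0.0677]
ee_rot: [-0.001, 0.745, 0.667, -0.001]
contact_force: [-3.3, 1.3, 12.0]
width: 0.0135
gripper_force: 12.4
```

>>> servo_tool --pt "0 0 0 0 0 0 0.8" --pt "0 0 0 0 0 0 0.8" --pt "0 0 0 0 0 0 1" --pt "0 0 0 0 0 0 1" --pt "0 0 0 0 0 0 1"

```text
clock: 7.8
position: [0.4692, -0.0334, 0.0706]
ee_rot: [0.001, 0.745, 0.667, 0.001]
contact_force: [-6.3, 0.9, 26.7]
width: -0.0002
gripper_force: 13.3
```

The fingers close over the top of the barrel. Contact at TCP z≈0.07 puts the real fingertips about 25 mm behind the TCP. I'll open and go lower.

>>> servo_tool --pt "0 0 0 0 0 0 -0.3" --pt "0 0 0 0 0 0 -0.3" --pt "0 0 0 0 0 0 -0.3" --pt "0 0 0 0 0 0 -0.3" --pt "0 0 1 0 0 0 -0.3"

```text
clock: 8.3
position: [0.4687, -0.0333, 0.0573]
ee_rot: [0.001, 0.746, 0.666, 0.0]
contact_force: [-0.0, 0.1, -1.3]
width: 0.0557
gripper_force: 0.0
```

>>> servo_tool --pt "0 0 0.8 0 0 0 -0.3" --pt "0 0 0.7 0 0 0 -0.3" --pt "0 0 0 0 0 0 0.3" --pt "0 0 0 0 0 0 0.5" --pt "0 0 0 0 0 0 0.7"

```text
clock: 8.8
position: [0.4672, -0.0331, 0.0419]
ee_rot: [-0.001, 0.745, 0.667, -0.001]
contact_force: [-2.5, 0.3, 1.4]
width: 0.0199
gripper_force: 39.0
```

>>> servo_tool --pt "0 0 0 0 0 0 1" --pt "0 0 0 0 0 0 1" --pt "0 0 0 0 0 0 1" --pt "0 0 0 0 0 0 1" --pt "0 0 0 0 0 0 1"

```text
clock: 9.3
position: [0.4674, -0.0331, 0.0419]
ee_rot: [-0.001, 0.746, 0.666, -0.001]
contact_force: [-3.7, 0.1, 3.0]
width: 0.0199
gripper_force: 39.1
```

The spent syringe is gripped at width 19.9 mm, with its axis about 43 mm above the TCP reading. I'll carry it to the tub.

>>> servo_tool --pt "0 0 -1.5 0 0 0 1" --pt "0 0 -2.5 0 0 0 1" --pt "0 0 -3 0 0 0 1" --pt "0 0 -3 0 0 0 1" --pt "0 0 -3 0 0 0 1"

```text
clock: 9.8
position: [0.4701, -0.0335, 0.1737]
ee_rot: [0.002, 0.746, 0.666, 0.001]
contact_force: [0.3, -0.0, -1.0]
width: 0.0201
gripper_force: 39.1
```

>>> servo_tool --pt "-3.9 0.3 0 0 0 0 1" --pt "-3.9 0.3 0 0 0 0 1" --pt "-3.9 0.3 0 0 0 0 1" --pt "-3.9 0.3 0 0 0 0 1" --pt "-3.9 0.3 0 0 0 0 1"

```text
clock: 10.3
position: [0.4629, -0.2312, 0.1727]
ee_rot: [0.002, 0.746, 0.666, 0.001]
contact_force: [1.0, -0.2, -0.3]
width: 0.0194
gripper_force: 39.1
```

>>> servo_tool --pt "-3.9 0.3 0 0 0 0 1" --pt "-3.9 0.3 0 0 0 0 1" --pt "-3.9 0.3 0 0 0 0 1" --pt "-3.9 0.3 0 0 0 0 1" --pt "-3.9 0.3 0 0 0 0 1"

```text
clock: 10.8
position: [0.4556, -0.4271, 0.1724]
ee_rot: [0.002, 0.746, 0.666, 0.0]
contact_force: [0.6, -0.2, -0.4]
width: 0.0196
gripper_force: 39.1
```

```bash
python3 - <<'E'
from h import *
np.set_printoptions(precision=4,suppress=True)
p,r,s=pose(); print(p,s["width"],s["gripper_force"],s["qpos"])
c,a=snap("wrist");c2,b=snap("scene")
cv2.imwrite("pics/m5.png",np.hstack([cv2.resize(a,(400,300)),cv2.resize(b[80:260,170:410],(400,300))])[:,:,::-1])
for l in("tub",):
  for n,cc in(("wrist",c),("scene",c2)):
    for d in finder.tip_of(l,n)[:2]: print(n,d["p"],d["at"],on(cc,d["at"],0))
    for d in finder.silhouettes(l,n)[:1]: print(d["box"])
E
```

```text
[ 0.4556 -0.4271  0.1724] 0.019608654279532498 39.12596583366394 [-0.8649  0.3673  1.455   0.0006  1.315  -0.7526]
[307.8, 219.2, 282.3, 273.3]
scene 0.7 [252.3, 196.9] [ 0.4485 -0.439   0.    ]
scene 0.62 [347.2, 249.5] [0.363  0.0274 0.    ]
[251.4, 186.4, 50.8, 38.9]
```

View pics/m5.png

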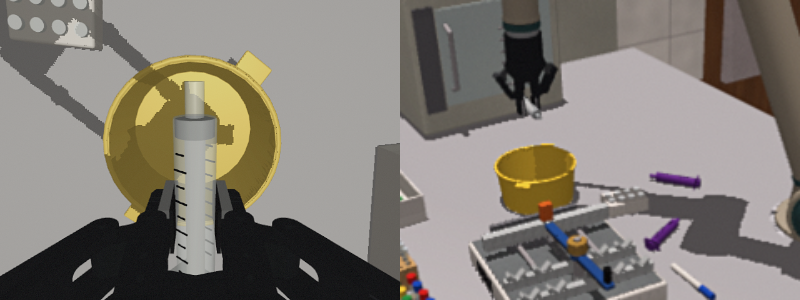

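The syringe is held over the tub centre (wrist view: tub at (192,150), syringe tip at (195,85)). I'll lower it and release.

>>> servo_tool --pt "0 0 3.5 0 0 0 1" --pt "0 0 3.5 0 0 0 1" --pt "0 0 3.5 0 0 0 1" --pt "0 0 3 0 0 0 1" --pt "0 0 1.5 0 0 0 1"

```text
clock: 11.6
position: [0.4538, -0.4212, 0.0196]
ee_rot: [-0.002, 0.745, 0.667, 0.0]
contact_force: [0.3, 0.8, 0.1]
width: 0.02
gripper_force: 29.1
```

>>> servo_tool --pt "0 0 0 0 0 0 1" --pt "0 0 0 0 0 0 0.1" --pt "0 0 0 0 0 0 0.1" --pt "0 0 0 0 0 0 0.1" --pt "0 0 0 0 0 0 0.1"

```text
clock: 12.1
position: [0.455, -0.4246, 0.0232]
ee_rot: [0.001, 0.746, 0.666, -0.0]
contact_force: [-0.9, 0.1, -0.0]
width: 0.0386
gripper_force: 0.0
```

>>> servo_tool --pt "0 0 -4 0 0 0 0.1" --pt "0 0 -4 0 0 0 0.1" --pt "0 0 -4.5 0 0 0 0.1" --pt "0 0 -4.5 0 0 0 0.1" --pt "0 0 0 0 0 0 0.1"

```text
clock: 12.6
position: [0.4574, -0.4275, 0.2003]
ee_rot: [0.008, 0.746, 0.666, -0.0]
contact_force: [1.5, -0.7, 0.5]
width: 0.0386
gripper_force: 0.0
```

```bash
python3 - <<'E'
from h import *
np.set_printoptions(precision=4,suppress=True)
p,r,s=pose(); print(p,s["width"])
for n in("wrist","scene"):
    c,a=snap(n)
    for d in finder.tip_of("spent",n)[:6]: print(n,round(d["p"],2),np.round(d["at"]),on(c,d["at"],.02))
c,a=snap("side")
for l in ("fresh","fresh1_end"):
  for d in finder.tip_of(l,"side")[:4]: print(l,round(d["p"],2),on(c,d["at"],.0125)[:2])
E
```

```text
[ 0.4574 -0.4275  0.2003] 0.0385950808773784
wrist 0.72 [323. 242.] [ 0.465  -0.4663  0.02  ]
scene 0.74 [347. 185.] [ 0.1249 -0.2853  0.02  ]
scene 0.62 [418. 272.] [0.2815 0.2527 0.02  ]
scene 0.47 [325. 225.] [ 0.3546 -0.1041  0.02  ]
scene 0.47 [253. 196.] [ 0.4589 -0.4081  0.02  ]
fresh 0.77 [0.4918 0.2407]
fresh1_end 0.98 [0.394  0.1917]
```

>>> servo_tool --pt "4.7 -0.2 -0.3 0 0 0 0" --pt "4.7 -0.2 -0.3 0 0 0 0" --pt "4.7 -0.2 -0.3 0 0 0 0" --pt "4.7 -0.2 -0.3 0 0 0 0" --pt "4.7 -0.2 -0.3 0 0 0 0"

```text
clock: 13.45
position: [0.4702, -0.1875, 0.206]
ee_rot: [-0.001, 0.746, 0.666, -0.0]
contact_force: [2.0, 0.3, -0.0]
width: 0.0427
gripper_force: 0.0
```

>>> servo_tool --pt "4.7 -0.3 -0.3 0 0 0 0" --pt "4.7 -0.3 -0.3 0 0 0 0" --pt "4.7 -0.3 -0.3 0 0 0 0" --pt "4.7 -0.3 -0.3 0 0 0 0" --pt "4.7 -0.3 -0.3 0 0 0 0"

```text
clock: 13.95
position: [0.4814, 0.0476, 0.2212]
ee_rot: [-0.001, 0.746, 0.666, -0.001]
contact_force: [1.1, 0.1, 0.0]
width: 0.0427
gripper_force: 0.0
```

>>> servo_tool --pt "4.7 -0.2 -0.3 0 0 0 0" --pt "4.7 -0.2 -0.3 0 0 0 0" --pt "4.7 -0.2 -0.3 0 0 0 0" --pt "4.7 -0.2 -0.3 0 0 0 0" --pt "4.7 -0.2 -0.3 0 0 0 0"

```text
clock: 14.45
position: [0.4979, 0.2822, 0.2359]
ee_rot: [-0.0, 0.745, 0.667, -0.001]
contact_force: [1.3, -0.1, 0.4]
width: 0.0428
gripper_force: 0.0
```

```bash
cat >> h.py <<'E'
def fresh(cam="wrist",path=None):
    c,im=snap(cam,path)
    ends=[on(c,d["at"],.0125) for d in finder.tip_of("fresh1_end",cam) if d["p"]>.2]
    org=[on(c,d["at"],.0125) for d in finder.tip_of("fresh",cam) if d["p"]>.2]
    out=[]
    for d in finder.silhouettes("fresh",cam):
        if d["p"]<.3: continue
        ys,xs=np.nonzero(d["region"]); 
        w=np.array([on(c,q,.0125)[:2] for q in np.c_[xs,ys][::7]]); m=w.mean(0)
        v=np.linalg.svd(w-m,full_matrices=False)[2][0]; v=v*np.sign(v[1]); t=(w-m)@v
        out.append((round(d["p"],2),m,v,np.degrees(np.arctan2(-v[0],v[1])),m+v*t.min(),m+v*t.max()))
    return c,im,org,ends,out
E
python3 - <<'E'
from h import *
np.set_printoptions(precision=4,suppress=True)
p,r,s=pose(); print(p,s["width"]);print(r.as_matrix()[:2])
c,im,o,e,out=fresh(path="pics/w6.png")
print("org",np.array(o)[:,:2]);print("end",np.array(e)[:,:2])
for x in out: print(*x)
E
```

```text
[0.4979 0.2822 0.2359] 0.042787409247239006
[[ 0.1114  0.9938 -0.0016]
 [ 0.9938 -0.1115 -0.0011]]
org [[0.4177 0.2447]
 [0.5449 0.2643]
 [0.4932 0.236 ]]
end [[0.405  0.1936]
 [0.4905 0.2362]]
0.95 [0.4277 0.2742] [0.2748 0.9615] -15.952901575629193 [0.4044 0.1927] [0.4487 0.3479]
0.93 [0.5513 0.2951] [0.2095 0.9778] -12.093625092379085 [0.5333 0.2111] [0.5673 0.3696]
0.57 [0.5053 0.2672] [0.2614 0.9652] -15.152550663914646 [0.4828 0.184 ] [0.5252 0.3406]
0.52 [0.7702 0.1893] [-0.6233  0.782 ] 38.55917582179277 [0.8062 0.1442] [0.7417 0.2251]
```

View pics/w6.png

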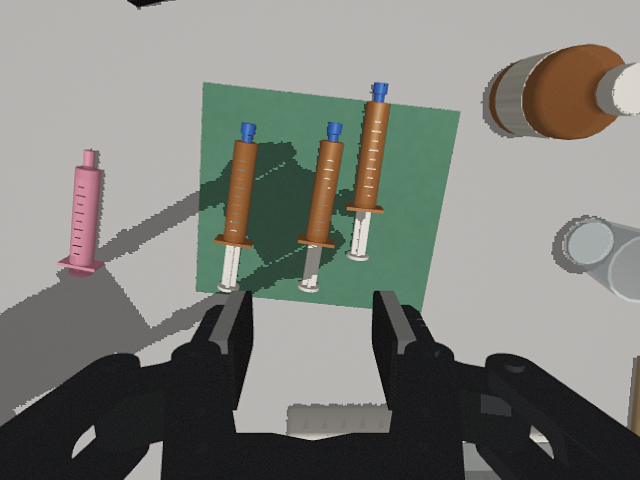

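One fresh syringe (right, px (370,150)) has already been knocked. All three lie on the mat, caps up in the image, and I take the left one at (240,200) first. The pink one at (85,210) is a decoy.

>>> servo_tool --pt "-0.4 -3.4 0 0 0 0 0" --pt "-0.4 -3.4 0 0 0 0 0" --pt "0 0 0 0 0 4.6 0" --pt "0 0 0 0 0 4.6 0" --pt "0 0 4 0 0 0 0"

```text
clock: 15.15
position: [0.4335, 0.28, 0.201]
ee_rot: [0.002, 0.798, 0.603, 0.006]
contact_force: [1.6, -0.5, -0.7]
width: 0.0429
gripper_force: 0.0
```

>>> servo_tool --pt "0 0 4 0 0 0 0" --pt "0 0 4 0 0 0 0" --pt "0 0 3 0 0 0 0" --pt "0 0 0 0 0 0 0" --pt "0 0 0 0 0 0 0"

```text
clock: 15.65
position: [0.4301, 0.2788, 0.0871]
ee_rot: [0.0, 0.797, 0.604, -0.001]
contact_force: [0.4, 1.4, 0.0]
width: 0.0429
gripper_force: 0.0
```

```bash
cat >> h.py <<'E'
def tf(p,r,w): # world xy -> tool offset (cm), z ignored
    return r.inv().apply([w[0]-p[0],w[1]-p[1],0])*100
E
python3 - <<'E'
from h import *
np.set_printoptions(precision=4,suppress=True)
p,r,s=pose(); print(p,s["width"]);print(r.as_matrix()[:2])
c,im,o,e,out=fresh(path="pics/w7.png")
print("org",np.array(o)[:,:2]);print("end",np.array(e))
for x in out: print(*x)
for x in out: print(tf(p,r,x[1]))
E
```

```text
[0.4301 0.2788 0.0871] 0.04294552238905409
[[ 0.2707  0.9627 -0.0008]
 [ 0.9627 -0.2707 -0.0008]]
org [[0.544 0.262]]
end [[0.406  0.1946 0.0125]]
0.87 [0.5071 0.2728] [0.2557 0.9667] -14.816496926538239 [0.4847 0.1879] [0.5251 0.3409]
0.66 [0.5521 0.2963] [0.2127 0.9771] -12.280576318682682 [0.5331 0.2091] [0.5679 0.3688]
0.6 [0.4282 0.275 ] [0.2759 0.9612] -16.014264321300242 [0.4037 0.1896] [0.4492 0.3482]
[ 1.5008  7.5738 -0.0057]
[ 4.9828 11.2698 -0.0113]
[-0.4165 -0.0845  0.0005]
```

View pics/w7.png

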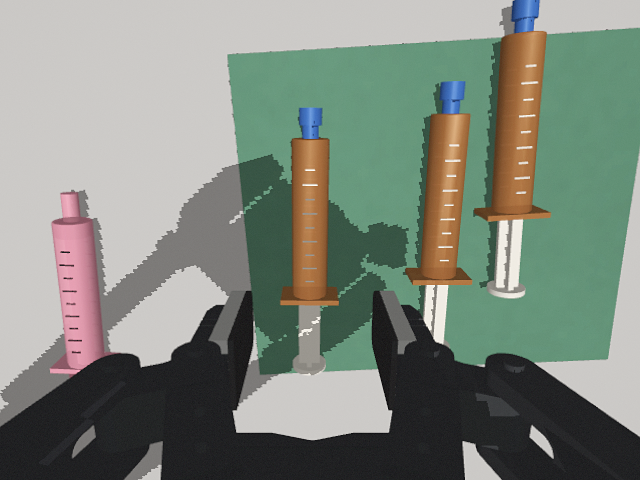

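>>> servo_tool --pt "0 0 3.5 0 0 0 0" --pt "0 0 3 0 0 0 0" --pt "0 0 2 0 0 0 0" --pt "0 0 1.5 0 0 0 0" --pt "0 0 0.5 0 0 0 0"

```text
clock: 16.35
position: [0.4299, 0.28, -0.0184]
ee_rot: [0.0, 0.797, 0.605, -0.0]
contact_force: [-0.2, -1.1, 0.5]
width: 0.0426
gripper_force: 0.0
```

>>> servo_tool --pt "0 0 0.1 0 0 0 0.2" --pt "0 0 0.1 0 0 0 0.4" --pt "0 0 0 0 0 0 0.6" --pt "0 0 0 0 0 0 0.8" --pt "0 0 0 0 0 0 1"

```text
clock: 16.85
position: [0.4309, 0.2805, -0.0189]
ee_rot: [0.0, 0.797, 0.604, 0.001]
contact_force: [-2.0, -0.5, 7.1]
width: 0.0196
gripper_force: 39.5
```

>>> servo_tool --pt "0 0 0 0 0 0 1" --pt "0 0 0 0 0 0 1" --pt "0 0 0 0 0 0 1" --pt "0 0 0 0 0 0 1" --pt "0 0 0 0 0 0 1"

```text
clock: 17.35
position: [0.4309, 0.2805, -0.0189]
ee_rot: [0.0, 0.797, 0.604, 0.001]
contact_force: [-1.3, -0.3, 6.3]
width: 0.0197
gripper_force: 39.5
```

>>> servo_tool --pt "0 0 -2 0 0 0 1" --pt "0 0 -4 0 0 0 1" --pt "0 0 -4 0 0 0 1" --pt "0 0 -4 0 0 0 1" --pt "0 0 -4 0 0 0 1"

```text
clock: 17.85
position: [0.4295, 0.2798, 0.1616]
ee_rot: [0.0, 0.797, 0.604, -0.0]
contact_force: [0.9, 0.5, -0.8]
width: 0.0194
gripper_force: 39.2
```

>>> servo_tool --pt "-3.65 1.5 0 0 0 0 1" --pt "-3.65 1.5 0 0 0 0 1" --pt "-3.65 1.5 0 0 0 0 1" --pt "-3.65 1.5 0 0 0 0 1" --pt "-3.65 1.5 0 0 0 0 1"

```text
clock: 18.35
position: [0.4527, 0.0826, 0.1601]
ee_rot: [0.0, 0.796, 0.605, 0.0]
contact_force: [1.3, -0.3, 0.6]
width: 0.0193
gripper_force: 39.2
```

>>> servo_tool --pt "-3.65 1.5 0 0 0 0 1" --pt "-3.65 1.5 0 0 0 0 1" --pt "-3.65 1.5 0 0 0 0 1" --pt "0 0 0 0 0 -4.7 1" --pt "0 0 0 0 0 -4.7 1"

```text
clock: 18.85
position: [0.4667, -0.035, 0.1598]
ee_rot: [-0.0, 0.744, 0.668, -0.0]
contact_force: [-0.8, 0.3, 0.0]
width: 0.0196
gripper_force: 39.2
```

>>> servo_tool --pt "0 0 0 0 0 0 1" --pt "0 0 0 0 0 0 1" --pt "0 0 0 0 0 0 1" --pt "0 0 0 0 0 0 1" --pt "0 0 0 0 0 0 1"

```text
clock: 19.35
position: [0.4669, -0.0332, 0.16]
ee_rot: [0.0, 0.744, 0.668, -0.0]
contact_force: [-0.3, 0.1, -0.2]
width: 0.0194
gripper_force: 39.2
```

```bash
python3 - <<'E'
from h import *
np.set_printoptions(precision=4,suppress=True)
p,r,s=pose(); print(p,s["width"],s["clock"]);print(r.as_matrix()[:2])
c,im=snap("wrist","pics/w8.png")
np.savez("pics/w8.npz",im=im,p=p,R=r.as_matrix(),**{k:np.array(v) for k,v in c.items()})
for d in finder.silhouettes("fresh","wrist")[:2]:
    ys,xs=np.nonzero(d["region"]);print(d["p"],d["box"],xs.min(),xs.max(),ys.min(),ys.max())
    # cap end in tool: intersect with plane z_tool=-.0315
    t=np.array([xs[ys<ys.min()+3].mean(),ys.min()]); o,v=ray(c,t); o=r.inv().apply(o-p);v=r.inv().apply(v); print("cap tool",o+v*(-.0315-o[2])/v[2])
cv2.imwrite("pics/w8v.png",cv2.resize(im[80:320,250:640,::-1],(780,480),interpolation=cv2.INTER_CUBIC))
E
```

```text
[ 0.4669 -0.0332  0.16  ] 0.019390095459573403 19.35
[[ 0.1081  0.9941  0.    ]
 [ 0.9941 -0.1081 -0.0001]]
0.83 [311.2, 274.1, 90.8, 329.4] 268 355 110 439
cap tool [ 0.0702  0.0006 -0.0315]
```

View pics/w8v.png

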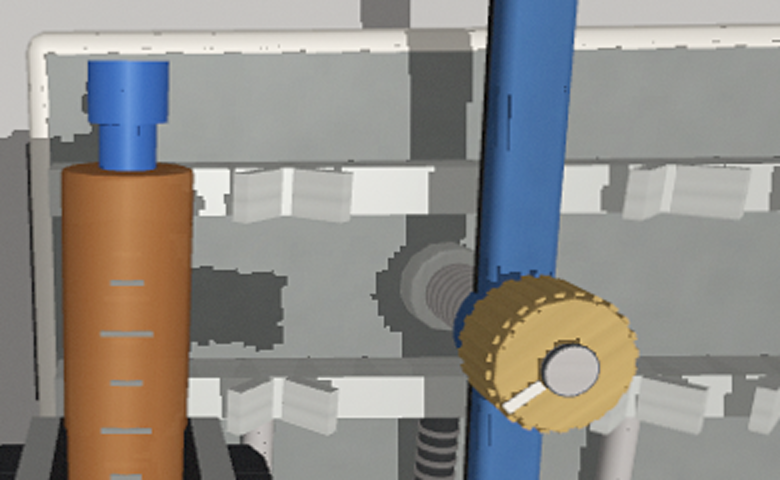

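```bash
python3 - <<'E'
from h import *
np.set_printoptions(precision=4,suppress=True)
z=np.load("pics/w8.npz");c={k:z[k] for k in("fov_y","cx","cy","dist_coeffs","world_to_cam")};c["fov_y"]=float(c["fov_y"]);c["cx"]=float(c["cx"]);c["cy"]=float(c["cy"])
f=lambda x,y:(250+x/2,80+y/2)
a=.11
def pump(w,o=(.567,-.084)):
    d=np.array(w[:2])-o; return np.array([d[0]*np.cos(a)-d[1]*np.sin(a), d[0]*np.sin(a)+d[1]*np.cos(a)])*1000
for n,u,h in [("y80",(400,167),.084),("y66",(400,214),.084),("y80b",(590,165),.084),("y66b",(590,212),.084),("y14",(390,376),.084),("y0",(390,418),.084),("vfar",(287,168),.069),("vnear",(278,376),.069),("vfar56",(668,165),.069),("stud",(571,370),.137),("V-56 L far",(234,168),.084),("V R far",(351,166),.084),("near L",(228,378),.084),("near R",(336,376),.084),("edge120",(300,32),.051),("cornerx",(28,45),.051)]:
    w=on(c,f(*u),h); print(n,w[:2],pump(w))
E
```

```text
y80 [ 0.549 -0.   ] [-27.0743  81.5071]
y66 [ 0.5488 -0.0134] [-25.8626  68.1789]
y80b [ 0.6017 -0.0054] [25.8857 81.9755]
y66b [ 0.6023 -0.0188] [27.9029 68.7122]
y14 [ 0.5448 -0.0625] [-24.4707  18.9355]
y0 [ 0.5444 -0.0762] [-23.3142   5.2809]
vfar [0.5201 0.0012] [-56.0063  79.5453]
vnear [ 0.5135 -0.0647] [-55.3464  13.3424]
vfar56 [ 0.6323 -0.0105] [56.8061 80.261 ]
stud [ 0.5717 -0.0442] [ 0.2825 40.0506]
V-56 L far [0.5026 0.0048] [-73.7732  81.239 ]
V R far [0.5354 0.0018] [-40.8574  81.7963]
near L [ 0.4962 -0.0579] [-73.2851  18.1995]
near R [ 0.5286 -0.0607] [-40.7211  18.9011]
edge120 [0.5294 0.0397] [-50.9132 118.8261]
cornerx [0.446 0.045] [-134.4229  114.9667]
```

>>> servo_tool --pt "-0.3 0.1 2 0 0 0 1" --pt "0 0 3 0 0 0 1" --pt "0 0 3 0 0 0 1" --pt "0 0 1.5 0 0 0 1" --pt "0 0 0.5 0 0 0 1"

```text
clock: 19.95
position: [0.4662, -0.0362, 0.0583]
ee_rot: [-0.001, 0.744, 0.668, -0.001]
contact_force: [0.1, -0.2, 0.3]
width: 0.0193
gripper_force: 39.2
```

>>> servo_tool --pt "0 0 0.3 0 0 0 1" --pt "0 0 0.1 0 0 0 1" --pt "0 0 0.1 0 0 0 1" --pt "0 0 0.1 0 0 0 1" --pt "0 0 0 0 0 0 1"

```text
clock: 20.45
position: [0.4679, -0.0367, 0.0546]
ee_rot: [0.0, 0.744, 0.668, 0.0]
contact_force: [-1.3, -0.2, 1.3]
width: 0.0197
gripper_force: 39.5
```

>>> servo_tool --pt "0 0 0.1 0 0 0 1" --pt "0 0 0.1 0 0 0 1" --pt "0 0 0 0 0 0 1" --pt "0 0 0 0 0 0 1" --pt "0 0 0 0 0 0 1"

```text
clock: 20.95
position: [0.4673, -0.0366, 0.0537]
ee_rot: [0.0, 0.744, 0.668, -0.0]
contact_force: [-4.6, -0.1, 13.6]
width: 0.0193
gripper_force: 40.7
```

>>> servo_tool --pt "0.1 0 0 0 0 0 1" --pt "0 0 0 0 0 0 1" --pt "0.1 0 0 0 0 0 1" --pt "0 0 0 0 0 0 1" --pt "0 0 0 0 0 0 1"

```text
clock: 21.45
position: [0.4671, -0.0364, 0.0535]
ee_rot: [0.001, 0.744, 0.669, -0.002]
contact_force: [-6.1, -5.6, 13.0]
width: 0.0194
gripper_force: 40.4
```

>>> servo_tool --pt "0 -0.05 -0.15 0 0 0 1" --pt "0 0 0 0 0 0 1" --pt "0 0 0 0 0 0 1" --pt "0 0 0 0 0 0 1" --pt "0 0 0 0 0 0 1"

```text
clock: 21.95
position: [0.4672, -0.0355, 0.0538]
ee_rot: [0.001, 0.744, 0.668, -0.001]
contact_force: [-3.5, -4.9, 4.7]
width: 0.0191
gripper_force: 39.8
```

>>> servo_tool --pt "0.1 0 0 0 0 0 1" --pt "0 0 0 0 0 0 1" --pt "0.1 0 0 0 0 0 1" --pt "0 0 0 0 0 0 1" --pt "0 0 0 0 0 0 1"

```text
clock: 22.45
position: [0.4671, -0.0354, 0.0537]
ee_rot: [0.002, 0.743, 0.669, -0.002]
contact_force: [-4.0, -9.9, 4.9]
width: 0.0192
gripper_force: 39.7
```

Seated: the flange is against the rest (-9.9 N reaction and no further motion). I'll release it and go back for the middle syringe.

>>> servo_tool --pt "0 0 0 0 0 0 0.2" --pt "0 0 0 0 0 0 0.2" --pt "0 0 0 0 0 0 0.2" --pt "0 0 -3 0 0 0 0.2" --pt "0 0 -4 0 0 0 0.2"

```text
clock: 22.95
position: [0.4658, -0.0316, 0.1224]
ee_rot: [-0.002, 0.744, 0.668, -0.001]
contact_force: [0.2, -0.8, -0.3]
width: 0.0338
gripper_force: 0.0
```

>>> servo_tool --pt "0 0 -4 0 0 0 0.2" --pt "3 0 -3 0 0 0 0.2" --pt "4 0 0 0 0 0 0.2" --pt "4 0 0 0 0 0 0.2" --pt "4 0 0 0 0 0 0.2"

```text
clock: 23.45
position: [0.4839, 0.1185, 0.1938]
ee_rot: [0.0, 0.745, 0.668, 0.001]
contact_force: [0.7, -0.1, -0.2]
width: 0.0342
gripper_force: 0.0
```

>>> servo_tool --pt "4 0 0 0 0 0 0.2" --pt "4 0 0 0 0 0 0.2" --pt "4 0 0 0 0 0 0.2" --pt "4 0 0 0 0 0 0.2" --pt "0 0 0 0 0 4.5 0.2"

```text
clock: 23.95
position: [0.5013, 0.2812, 0.1929]
ee_rot: [-0.001, 0.769, 0.639, 0.001]
contact_force: [-0.6, -0.9, -0.5]
width: 0.0341
gripper_force: 0.0
```

```bash
cat > m.py <<'E'
from h import *
np.set_printoptions(precision=4,suppress=True)
p,r,s=pose(); print(p,s["width"],s["clock"]); print(r.as_matrix()[:2])
c,im,o,e,out=fresh(path="pics/last.png")
if o: print("org",np.array(o)[:,:2])
if e: print("end",np.array(e)[:,:2])
for x in out:
    print(*x[:2],x[3],x[4],x[5])
    g=(x[4]+50e-3*x[2]+x[5]-108e-3*x[2])/2; print("   org",g,"y45 in tool",tf(p,r,g+.045*x[2]))
E
python3 m.py
```

```text
[0.5013 0.2812 0.1929] 0.034105225160115535 23.95
[[ 0.1833  0.983   0.0002]
 [ 0.983  -0.1833  0.0037]]
org [[0.4946 0.2409]
 [0.5429 0.2626]]
end [[0.6846 0.3437]]
0.91 [0.5048 0.2662] -15.349706330490367 [0.482  0.1833] [0.5251 0.3403]
   org [0.4959 0.2338] y45 in tool [-0.2664  0.7123 -0.0013]
0.64 [0.5513 0.2951] -12.099251261122758 [0.5333 0.2112] [0.5673 0.3696]
   org [0.5442 0.2621] y45 in tool [3.4087 4.6915 0.0104]
```

>>> servo_tool --pt "0.3 0.6 0 0 0 4.8 0.34" --pt "0 0 3 0 0 0 0.34" --pt "0 0 4 0 0 0 0.34" --pt "0 0 4 0 0 0 0.34" --pt "0 0 0 0 0 0 0.34"

```text
clock: 24.65
position: [0.5031, 0.2747, 0.0786]
ee_rot: [-0.002, 0.796, 0.605, -0.006]
contact_force: [-0.6, 0.1, -0.6]
width: 0.0282
gripper_force: 0.0
```

>>> servo_tool --pt "0 0 0 0 0 0 0.34" --pt "0 0 0 0 0 0 0.34" --pt "0 0 0 0 0 0 0.34" --pt "0 0 0 0 0 0 0.34" --pt "0 0 0 0 0 0 0.34"

```text
clock: 25.15
position: [0.5081, 0.2777, 0.0846]
ee_rot: [0.0, 0.796, 0.605, 0.001]
contact_force: [0.0, 0.6, 0.2]
width: 0.0284
gripper_force: 0.0
```

```bash
python3 m.py
```

```text
[0.5081 0.2777 0.0846] 0.028375902461331964 25.15
[[ 0.2674  0.9636  0.0019]
 [ 0.9636 -0.2674  0.0007]]
org [[0.5451 0.2628]
 [0.4965 0.2359]]
end [[0.6847 0.343 ]]
0.92 [0.5531 0.3036] -11.8132075523868 [0.5371 0.227 ] [0.567 0.37 ]
   org [0.5461 0.2701] y45 in tool [4.7704 3.5725 0.0116]
0.76 [0.5046 0.2665] -15.292071936471404 [0.4812 0.1808] [0.5248 0.3404]
   org [0.4954 0.2326] y45 in tool [-0.1875 -0.0427 -0.0003]
```

>>> servo_tool --pt "0.4 -0.05 3 0 0 0 0.34" --pt "0 0 3 0 0 0 0.34" --pt "0 0 2.5 0 0 0 0.34" --pt "0 0 1.5 0 0 0 0.34" --pt "0 0 0.3 0 0 0 0.34"

```text
clock: 25.85
position: [0.5065, 0.2808, -0.0216]
ee_rot: [-0.001, 0.796, 0.605, -0.002]
contact_force: [-0.3, -0.1, -0.4]
width: 0.0285
gripper_force: 0.0
```

>>> servo_tool --pt "0 0 0 0 0 0 0.5" --pt "0 0 0 0 0 0 0.6" --pt "0 0 0 0 0 0 0.8" --pt "0 0 0 0 0 0 1" --pt "0 0 0 0 0 0 1"

```text
clock: 26.35
position: [0.5085, 0.2816, -0.0189]
ee_rot: [0.0, 0.796, 0.605, 0.001]
contact_force: [0.3, 0.6, -1.1]
width: 0.0192
gripper_force: 39.1
```

>>> servo_tool --pt "0 0 -1 0 0 0 1" --pt "0 0 -2.5 0 0 0 1" --pt "0 0 -4 0 0 0 1" --pt "0 0 -5 0 0 0 1" --pt "0 0 -5 0 0 0 1"

```text
clock: 26.85
position: [0.5076, 0.2812, 0.1577]
ee_rot: [0.0, 0.796, 0.605, -0.0]
contact_force: [0.5, 0.5, -1.2]
width: 0.0195
gripper_force: 39.2
```

>>> servo_tool --pt "-3.5 2.5 0 0 0 0 1" --pt "-3.5 2.5 0 0 0 0 1" --pt "-3.5 2.5 0 0 0 0 1" --pt "-3.5 2.5 0 0 0 0 1" --pt "-3.5 2.5 0 0 0 0 1"

```text
clock: 27.35
position: [0.5821, 0.0778, 0.1566]
ee_rot: [0.0, 0.796, 0.605, 0.001]
contact_force: [0.2, 0.3, -0.3]
width: 0.0193
gripper_force: 39.2
```

>>> servo_tool --pt "-3.5 2.5 0 0 0 0 1" --pt "-3.5 2.5 0 0 0 0 1" --pt "-3.8 2.7 0 0 0 0 1" --pt "0 0 0 0 0 -4.6 1" --pt "0 0 0 0 0 -4.6 1"

```text
clock: 27.85
position: [0.6274, -0.0472, 0.156]
ee_rot: [0.0, 0.745, 0.667, 0.0]
contact_force: [-0.0, 0.4, -1.3]
width: 0.0191
gripper_force: 39.3
```

>>> servo_tool --pt "0 0 0 0 0 0 1" --pt "0 0 0 0 0 0 1" --pt "0 0 0 0 0 0 1" --pt "0 0 0 0 0 0 1" --pt "0 0 0 0 0 0 1"

```text
clock: 28.35
position: [0.6271, -0.0449, 0.1557]
ee_rot: [0.0, 0.745, 0.667, 0.0]
contact_force: [1.0, -1.1, 0.3]
width: 0.0191
gripper_force: 39.3
```

```bash
cat > hold.py <<'E'
from h import *
import sys
np.set_printoptions(precision=4,suppress=True)
p,r,s=pose(); print(p,s["width"],s["clock"]);print(r.as_matrix()[:2])
c,im=snap("wrist","pics/hold.png"); a=.11
for d in finder.silhouettes("fresh","wrist")[:3]:
    ys,xs=np.nonzero(d["region"])
    t=np.array([xs[ys<ys.min()+3].mean(),ys.min()]); o,v=ray(c,t); o=r.inv().apply(o-p);v=r.inv().apply(v); print(d["p"],d["box"],"cap tool",o+v*(-.0315-o[2])/v[2])
d=p[:2]-[.5665,-.0842]; print("TCP in pump",[d[0]*np.cos(a)-d[1]*np.sin(a), d[0]*np.sin(a)+d[1]*np.cos(a)])
E
python3 hold.py
```

```text
[ 0.6271 -0.0449  0.1557] 0.019056911769324992 28.35
[[ 0.1099  0.9939  0.0002]
 [ 0.9939 -0.1099 -0.0002]]
0.62 [311.0, 291.6, 90.3, 302.8] cap tool [ 0.0616  0.0004 -0.0315]
0.59 [41.1, 259.4, 82.3, 268.7] cap tool [ 0.0652 -0.0915 -0.0315]
TCP in pump [np.float64(0.05587580982381175), np.float64(0.04567727316267482)]
```

>>> servo_tool --pt "-0.25 0 2 0 0 0 1" --pt "0 0 3 0 0 0 1" --pt "0 0 3 0 0 0 1" --pt "0 0 1.4 0 0 0 1" --pt "0 0 0.4 0 0 0 1"

```text
clock: 28.95
position: [0.6288, -0.0483, 0.0595]
ee_rot: [0.002, 0.745, 0.667, 0.001]
contact_force: [2.2, -0.3, 0.3]
width: 0.0193
gripper_force: 43.7
```

>>> servo_tool --pt "0 0 0.2 0 0 0 1" --pt "0 0 0.1 0 0 0 1" --pt "0 0 0.1 0 0 0 1" --pt "0 0 0 0 0 0 1" --pt "0 0 0 0 0 0 1"

```text
clock: 29.45
position: [0.6296, -0.0487, 0.0558]
ee_rot: [0.003, 0.745, 0.667, 0.002]
contact_force: [4.0, -2.9, 8.2]
width: 0.0191
gripper_force: 44.3
```

>>> servo_tool --pt "0 0.25 0 0 0 0 1" --pt "0 0 0.1 0 0 0 1" --pt "0 0 0.1 0 0 0 1" --pt "0 0 0 0 0 0 1" --pt "0 0 0 0 0 0 1"

```text
clock: 29.95
position: [0.6296, -0.0487, 0.0556]
ee_rot: [0.001, 0.745, 0.667, 0.0]
contact_force: [-2.9, -1.9, 20.9]
width: 0.0195
gripper_force: 45.6
```

```bash
python3 hold.py; python3 -c "
from h import *
p,r,s=pose();print(s['moment'],s['contact_force'],r.inv().apply(s['moment']))"
```

```text
[ 0.6296 -0.0487  0.0556] 0.019462879106454237 29.95
[[ 0.1095  0.994   0.0023]
 [ 0.994  -0.1095 -0.0017]]
0.93 [311.9, 291.2, 86.3, 304.7] cap tool [ 0.0613  0.0005 -0.0315]
TCP in pump [np.float64(0.05886209449936149), np.float64(0.04220007267374237)]
[-0.15384435  0.89385253  0.12664727] [-4.64364785 -1.53452774 19.85283657] [ 0.87143959 -0.25048765 -0.12856493]
```

The sideways push before contact and the measured moment suggest the gripper linkage rubs the nut. I'll lift and roll the tool 8° about the syringe axis, away from the nut.

>>> servo_tool --pt "0 0 -1.0 0 0 0 1" --pt "0 -0.25 -0.9 0 0 0 1" --pt "0 0 0 4 0 0 1" --pt "0 0 0 4 0 0 1" --pt "0 -0.44 0 0 0 0 1"

```text
clock: 30.55
position: [0.624, -0.0474, 0.0699]
ee_rot: [-0.052, 0.743, 0.665, -0.047]
contact_force: [-0.9, -0.4, -0.4]
width: 0.0194
gripper_force: 43.6
```

>>> servo_tool --pt "0 0 0 0 0 0 1" --pt "0 0 0 0 0 0 1" --pt "0 0.14 1.0 0 0 0 1" --pt "0 0.05 0.4 0 0 0 1" --pt "0 0 0 0 0 0 1"

```text
clock: 31.05
position: [0.6212, -0.0471, 0.0559]
ee_rot: [-0.053, 0.743, 0.665, -0.047]
contact_force: [-1.0, -0.0, -0.3]
width: 0.0192
gripper_force: 43.6
```

>>> servo_tool --pt "0 0 0 0 0 0 1" --pt "0 0.01 0.1 0 0 0 1" --pt "0 0.01 0.1 0 0 0 1" --pt "0 0 0 0 0 0 1" --pt "0 0 0 0 0 0 1"

```text
clock: 31.55
position: [0.6224, -0.0473, 0.055]
ee_rot: [-0.052, 0.743, 0.665, -0.047]
contact_force: [-0.1, -1.0, -0.5]
width: 0.0197
gripper_force: 43.6
```

>>> servo_tool --pt "0 0.01 0.1 0 0 0 1" --pt "0 0.01 0.1 0 0 0 1" --pt "0 0.01 0.1 0 0 0 1" --pt "0 0 0 0 0 0 1" --pt "0 0 0 0 0 0 1"

```text
clock: 32.05
position: [0.6223, -0.0473, 0.0533]
ee_rot: [-0.052, 0.743, 0.666, -0.046]
contact_force: [-1.3, 0.1, 6.6]
width: 0.0192
gripper_force: 44.4
```

>>> servo_tool --pt "0.1 0 0 0 0 0 1" --pt "0.1 0 0 0 0 0 1" --pt "0 0 0 0 0 0 1" --pt "0 0 0 0 0 0 1" --pt "0 0 0 0 0 0 1"

```text
clock: 32.55
position: [0.6222, -0.0468, 0.0531]
ee_rot: [-0.051, 0.743, 0.666, -0.047]
contact_force: [-1.2, -3.4, 5.2]
width: 0.0194
gripper_force: 44.3
```

>>> servo_tool --pt "0.1 0 0 0 0 0 1" --pt "0 0 0 0 0 0 1" --pt "0.1 0 0 0 0 0 1" --pt "0 0 0 0 0 0 1" --pt "0 0 0 0 0 0 1"

```text
clock: 33.05
position: [0.6223, -0.0452, 0.0531]
ee_rot: [-0.051, 0.743, 0.666, -0.048]
contact_force: [-2.3, -3.0, 4.9]
width: 0.0189
gripper_force: 44.3
```

Still sliding; I'll nudge a bit more.

>>> servo_tool --pt "0.1 0 0 0 0 0 1" --pt "0 0 0 0 0 0 1" --pt "0.1 0 0 0 0 0 1" --pt "0 0 0 0 0 0 1" --pt "0 0 0 0 0 0 1"

```text
clock: 33.55
position: [0.6225, -0.0432, 0.0531]
ee_rot: [-0.051, 0.743, 0.666, -0.048]
contact_force: [-2.7, -3.0, 6.5]
width: 0.0192
gripper_force: 44.3
```

>>> servo_tool --pt "0.1 0 0 0 0 0 1" --pt "0 0 0 0 0 0 1" --pt "0.1 0 0 0 0 0 1" --pt "0 0 0 0 0 0 1" --pt "0 0 0 0 0 0 1"

```text
clock: 34.05
position: [0.6226, -0.0425, 0.0532]
ee_rot: [-0.05, 0.743, 0.666, -0.049]
contact_force: [-2.6, -6.5, 4.7]
width: 0.0192
gripper_force: 44.3
```

>>> servo_tool --pt "0 0 0 0 0 0 0.35" --pt "0 0 0 0 0 0 0.35" --pt "0 0 0 0 0 0 0.35" --pt "0 0 -3 0 0 0 0.35" --pt "0 0 -5 0 0 0 0.35"

```text
clock: 34.55
position: [0.6306, -0.0393, 0.128]
ee_rot: [-0.056, 0.743, 0.665, -0.05]
contact_force: [0.8, -0.2, -0.2]
width: 0.0282
gripper_force: 0.0
```

>>> servo_tool --pt "0 0 -5 0 0 0 0.35" --pt "0 0 0 -4 0 0 0.2" --pt "0 0 0 -4 0 0 0.2" --pt "4 -1.2 0 0 0 0 0.2" --pt "4 -1.2 0 0 0 0 0.2"

```text
clock: 35.05
position: [0.6246, 0.0414, 0.1805]
ee_rot: [-0.001, 0.746, 0.666, -0.0]
contact_force: [-0.2, 0.0, 0.4]
width: 0.0342
gripper_force: 0.0
```

>>> servo_tool --pt "4 -1.2 0 0 0 0 0.2" --pt "4 -1.2 0 0 0 0 0.2" --pt "4 -1.2 0 0 0 0 0.2" --pt "4 -1.2 0 0 0 0 0.2" --pt "4 -1.2 0 0 0 0 0.2"

```text
clock: 35.55
position: [0.5869, 0.2482, 0.1801]
ee_rot: [-0.001, 0.745, 0.667, -0.001]
contact_force: [0.7, 0.7, 0.4]
width: 0.0341
gripper_force: 0.0
```

>>> servo_tool --pt "4 -1.2 0 0 0 5.7 0.2" --pt "0 0 0 0 0 0 0.2" --pt "0 0 0 0 0 0 0.2" --pt "0 0 0 0 0 0 0.2" --pt "0 0 0 0 0 0 0.2"

```text
clock: 36.05
position: [0.581, 0.286, 0.1805]
ee_rot: [0.0, 0.778, 0.629, -0.0]
contact_force: [-0.4, -0.6, -0.6]
width: 0.0343
gripper_force: 0.0
```

```bash
python3 m.py
```

```text
[0.581  0.286  0.1805] 0.03429214861029772 36.05
[[ 0.2094  0.9778 -0.0005]
 [ 0.9778 -0.2094 -0.0006]]
org [[0.5451 0.2627]]
0.77 [0.5507 0.2946] -11.74408625295901 [0.5331 0.2099] [0.5662 0.3688]
   org [0.5437 0.261 ] y45 in tool [ 1.2683 -3.1422  0.0003]
```

>>> servo_tool --pt "0.5 -1.6 0 0 0 0 0.2" --pt "0.5 -1.55 0 0 0 0 0.2" --pt "0 0 4 0 0 0 0.2" --pt "0 0 4 0 0 0 0.2" --pt "0 0 4 0 0 0 0.2"

```text
clock: 36.75
position: [0.5506, 0.3048, 0.0604]
ee_rot: [-0.0, 0.777, 0.63, 0.001]
contact_force: [-0.2, 0.2, -0.2]
width: 0.0339
gripper_force: 0.0
```

>>> servo_tool --pt "0 0 4 0 0 0 0.2" --pt "0 0 2.5 0 0 0 0.2" --pt "0 0 1 0 0 0 0.2" --pt "0 0 0.4 0 0 0 0.2" --pt "0 0 0 0 0 0 0.2"

```text
clock: 37.25
position: [0.5524, 0.3043, -0.0175]
ee_rot: [0.0, 0.777, 0.629, 0.001]
contact_force: [-0.5, -0.1, -0.0]
width: 0.0339
gripper_force: 0.0
```

>>> servo_tool --pt "0 0 0 0 0 0 0.4" --pt "0 0 0 0 0 0 0.6" --pt "0 0 0 0 0 0 0.8" --pt "0 0 0 0 0 0 1" --pt "0 0 0 0 0 0 1"

```text
clock: 37.75
position: [0.5534, 0.3044, -0.0164]
ee_rot: [0.0, 0.777, 0.629, 0.002]
contact_force: [-0.4, 0.9, 6.7]
width: 0.0194
gripper_force: 39.6
```

>>> servo_tool --pt "0 0 -1 0 0 0 1" --pt "0 0 -2.5 0 0 0 1" --pt "0 0 -4 0 0 0 1" --pt "0 0 -5 0 0 0 1" --pt "0 0 -5 0 0 0 1"

```text
clock: 38.25
position: [0.5515, 0.3032, 0.1585]
ee_rot: [-0.0, 0.777, 0.629, -0.001]
contact_force: [0.7, 0.8, -0.3]
width: 0.0194
gripper_force: 39.2
```

>>> servo_tool --pt "-4 2.4 0 0 0 0 1" --pt "-4 2.4 0 0 0 0 1" --pt "-4 2.4 0 0 0 0 1" --pt "-4 2.4 0 0 0 0 1" --pt "-4 2.4 0 0 0 0 1"

```text
clock: 38.75
position: [0.628, 0.0812, 0.1574]
ee_rot: [0.0, 0.777, 0.629, 0.0]
contact_force: [0.9, 0.7, 0.1]
width: 0.0192
gripper_force: 39.1
```

>>> servo_tool --pt "-4 2.4 0 0 0 0 1" --pt "-4 2.4 0 0 0 0 1" --pt "-4.4 2.6 0 0 0 0 1" --pt "0 0 0 0 0 -5.7 1" --pt "0 0 0 0 0 0 1"

```text
clock: 39.25
position: [0.674, -0.0544, 0.1567]
ee_rot: [-0.0, 0.746, 0.666, -0.0]
contact_force: [-0.4, -0.1, 0.0]
width: 0.0189
gripper_force: 39.2
```

>>> servo_tool --pt "0 0 0 0 0 0 1" --pt "0 0 0 0 0 0 1" --pt "0 0 0 0 0 0 1" --pt "0 0 0 0 0 0 1" --pt "0 0 0 0 0 0 1"

```text
clock: 39.75
position: [0.674, -0.0519, 0.1568]
ee_rot: [0.0, 0.745, 0.667, -0.0]
contact_force: [0.1, -0.3, -0.8]
width: 0.0193
gripper_force: 39.2
```

```bash
python3 hold.py
```

```text
[ 0.674  -0.0519  0.1568] 0.019250152336052408 39.75
[[ 0.1093  0.994   0.0001]
 [ 0.994  -0.1093 -0.0002]]
0.83 [227.2, 232.9, 51.8, 219.7] cap tool [ 0.067  -0.027  -0.0315]
0.59 [311.7, 283.6, 82.6, 317.3] cap tool [ 0.0658  0.0007 -0.0315]
0.49 [180.8, 242.0, 360.9, 472.7] cap tool [ 0.0982 -0.0801 -0.0315]
TCP in pump [np.float64(0.10331497663362697), np.float64(0.043900351659183656)]
```

>>> servo_tool --pt "-0.45 0.1 2 0 0 0 1" --pt "0 0 3 0 0 0 1" --pt "0 0 3 0 0 0 1" --pt "0 0 1.3 0 0 0 1" --pt "0 0 0.4 0 0 0 1"

```text
clock: 40.35
position: [0.6735, -0.057, 0.0579]
ee_rot: [-0.001, 0.745, 0.667, -0.001]
contact_force: [-0.1, -0.0, -0.2]
width: 0.0193
gripper_force: 39.2
```

>>> servo_tool --pt "0 0 0.2 0 0 0 1" --pt "0 0 0.1 0 0 0 1" --pt "0 0 0.1 0 0 0 1" --pt "0 0 0 0 0 0 1" --pt "0 0 0 0 0 0 1"

```text
clock: 40.85
position: [0.6752, -0.0573, 0.0574]
ee_rot: [0.001, 0.745, 0.667, 0.001]
contact_force: [-2.2, -0.8, 5.9]
width: 0.0189
gripper_force: 39.7
```

>>> servo_tool --pt "0.1 -0.05 0.05 0 0 0 1" --pt "0.1 0 0 0 0 0 1" --pt "0 0 0 0 0 0 1" --pt "0.1 0 0 0 0 0 1" --pt "0 0 0 0 0 0 1"

```text
clock: 41.35
position: [0.6742, -0.0556, 0.0562]
ee_rot: [0.001, 0.745, 0.667, -0.001]
contact_force: [-2.5, -2.3, 4.6]
width: 0.0192
gripper_force: 39.8
```

>>> servo_tool --pt "0.1 0 0 0 0 0 1" --pt "0 0 0 0 0 0 1" --pt "0 0 0 0 0 0 1" --pt "0 0 0 0 0 0 1" --pt "0 0 0 0 0 0 1"

```text
clock: 41.85
position: [0.6743, -0.0547, 0.0561]
ee_rot: [0.001, 0.745, 0.667, -0.001]
contact_force: [-4.1, -3.6, 5.4]
width: 0.0194
gripper_force: 39.8
```

>>> servo_tool --pt "0.1 0 0 0 0 0 1" --pt "0 0 0 0 0 0 1" --pt "0.1 0 0 0 0 0 1" --pt "0 0 0 0 0 0 1" --pt "0 0 0 0 0 0 1"

```text
clock: 42.35
position: [0.6744, -0.0529, 0.0561]
ee_rot: [0.001, 0.745, 0.667, -0.001]
contact_force: [-3.5, -4.1, 6.4]
width: 0.0195
gripper_force: 39.8
```

>>> servo_tool --pt "0.1 0 0 0 0 0 1" --pt "0 0 0 0 0 0 1" --pt "0.1 0 0 0 0 0 1" --pt "0 0 0 0 0 0 1" --pt "0 0 0 0 0 0 1"

```text
clock: 42.85
position: [0.6744, -0.0523, 0.0561]
ee_rot: [0.002, 0.745, 0.668, -0.002]
contact_force: [-3.9, -6.8, 5.5]
width: 0.0194
gripper_force: 39.7
```

>>> servo_tool --pt "0 0 0 0 0 0 0.35" --pt "0 0 0 0 0 0 0.35" --pt "0 0 0 0 0 0 0.35" --pt "0 0 -3 0 0 0 0.35" --pt "0 0 -5 0 0 0 0.35"

```text
clock: 43.35
position: [0.6722, -0.0482, 0.1315]
ee_rot: [-0.004, 0.745, 0.667, -0.003]
contact_force: [1.1, 0.6, 1.0]
width: 0.0275
gripper_force: 0.0
```

>>> servo_tool --pt "0 0 -5 0 0 0 0.4" --pt "1 -4 -4 0 0 0 0.4" --pt "1 -4 -4 0 0 0 0.4" --pt "2 -2 -4 0 0 0 0.4" --pt "0 0 0 0 0 0 0.4"

```text
clock: 43.85
position: [0.5906, 0.0005, 0.3021]
ee_rot: [0.004, 0.744, 0.668, 0.005]
contact_force: [1.1, -0.0, 0.3]
width: 0.0259
gripper_force: 0.0
```

>>> servo_tool --pt "0 0 0 0 0 0 0.4" --pt "0 0 0 0 0 0 0.4" --pt "0 0 0 0 0 0 0.4" --pt "0 0 0 0 0 0 0.4" --pt "0 0 0 0 0 0 0.4"

```text
clock: 44.35
position: [0.5901, -0.0024, 0.2936]
ee_rot: [-0.001, 0.745, 0.667, -0.001]
contact_force: [-0.9, -0.6, -0.1]
width: 0.026
gripper_force: 0.0
```

```bash
cat > ov.py <<'E'
from h import *
np.set_printoptions(precision=4,suppress=True)
p,r,s=pose(); print(p,s["clock"]);a=.11
def pump(w):
    d=w[:2]-[.5667,-.0842]; return np.array([d[0]*np.cos(a)-d[1]*np.sin(a), d[0]*np.sin(a)+d[1]*np.cos(a)])*1000
c,im=snap("wrist","pics/ov.png")
for l,z in(("fresh",.085),("fresh1_end",.085),("pusher_face",.085),("strap_knob",.139)):
    for d in finder.tip_of(l,"wrist")[:5]:
        if d["p"]>.15: w=on(c,d["at"],z);print(l,round(d["p"],2),np.round(d["at"]),w[:2],pump(w))
for d in finder.silhouettes("fresh","wrist")[:4]:
    if d["p"]<.3: continue
    ys,xs=np.nonzero(d["region"]); w=np.array([pump(on(c,q,.085)) for q in np.c_[xs,ys][::5]]);m=w.mean(0)
    v=np.linalg.svd(w-m,full_matrices=False)[2][0];v*=np.sign(v[1]);print(round(d["p"],2),m,"ang",np.arctan2(v[0],v[1]),w[:,1].min(),w[:,1].max())
E
python3 ov.py
```

```text
[ 0.5901 -0.0024  0.2936] 44.35
fresh 0.82 [410. 282.] [ 0.6717 -0.095 ] [105.5784   0.8299]
fresh 0.68 [186. 281.] [ 0.4634 -0.0716] [-104.0876    1.1476]
fresh 0.67 [194. 333.] [ 0.4601 -0.1251] [-101.4418  -52.3616]
fresh 0.65 [355. 283.] [ 0.6209 -0.0905] [54.531  -0.3001]
fresh1_end 0.88 [192. 335.] [ 0.4586 -0.1271] [-102.7685  -54.5192]
pusher_face 0.86 [301. 371.] [ 0.5591 -0.1795] [  2.9276 -95.5852]
pusher_face 0.65 [411. 284.] [ 0.6727 -0.0981] [106.8867  -2.1974]
pusher_face 0.51 [302. 252.] [ 0.5743 -0.0547] [ 4.3013 30.1044]
strap_knob 0.88 [280. 124.] [0.5734 0.0617] [ -9.3796 145.7514]
0.93 [-104.9005   30.5508] ang -0.010728226817164078 -54.95124793052617 107.96691962757792
0.91 [56.1749 47.8211] ang -0.0077473502628640075 -7.812866454981491 109.66764957248257
0.71 [104.5487  33.5691] ang -0.016525558008248443 -53.966533875610864 109.5742636428875
```

View pics/ov.png

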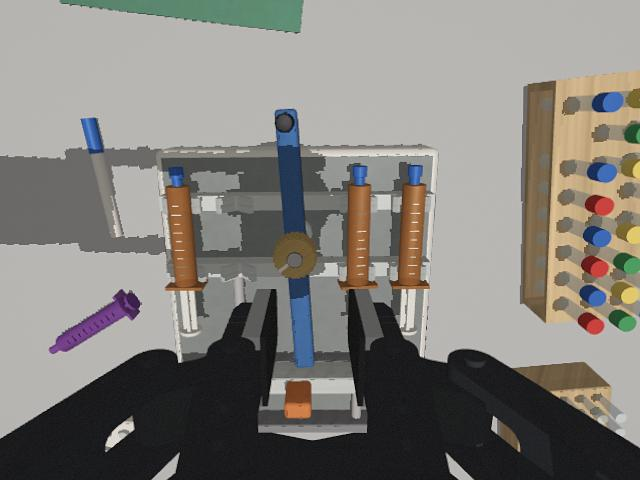

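All three fresh syringes sit in channels -104, 56 and 104, with their flanges in line. The knob is at px (285,122). Next is the strap: I'll grip the knob and swing it.

>>> servo_tool --pt "3.2 -1 0 0 0 0 0.3" --pt "3.2 -1 0 0 0 -3.6 0.3" --pt "0 0 4 0 0 0 0.3" --pt "0 0 4 0 0 0 0.3" --pt "0 0 3.5 0 0 0 0.3" --squeeze 30

```text
clock: 45.15
position: [0.5767, 0.0642, 0.1785]
ee_rot: [0.0, 0.723, 0.69, 0.0]
contact_force: [0.2, -0.2, 0.1]
width: 0.0298
gripper_force: 0.0
```

>>> servo_tool --pt "0 0 3.5 0 0 0 0.3" --pt "0 0 2.5 0 0 0 0.3" --pt "0 0 1.5 0 0 0 0.3" --pt "0 0 0.6 0 0 0 0.3" --pt "0 0 0 0 0 0 0.3"

```text
clock: 45.65
position: [0.5768, 0.0637, 0.0983]
ee_rot: [-0.0, 0.724, 0.69, -0.0]
contact_force: [0.5, 0.2, -0.4]
width: 0.0299
gripper_force: 0.0
```

>>> servo_tool --pt "0 0 0 0 0 0 0.6" --pt "0 0 0 0 0 0 0.8" --pt "0 0 0 0 0 0 1" --pt "0 0 0 0 0 0 1" --pt "0 0 0 0 0 0 1"

```text
clock: 46.15
position: [0.5779, 0.0638, 0.0996]
ee_rot: [0.001, 0.724, 0.69, 0.001]
contact_force: [0.2, 0.5, 2.6]
width: 0.0127
gripper_force: 29.4
```

>>> servo_tool --pt "-0.07 -1.35 0 0 0 -7.25 1" --pt "-0.08 -1.35 0 0 0 -7.25 1" --pt "-0.08 -1.35 0 0 0 -7.25 1" --pt "-0.08 -1.35 0 0 0 -7.25 1" --pt "-0.08 -1.35 0 0 0 -7.25 1"

```text
clock: 46.65
position: [0.5126, 0.0471, 0.0994]
ee_rot: [0.0, 0.471, 0.882, 0.001]
contact_force: [-0.6, 1.0, 1.6]
width: 0.0122
gripper_force: 29.5
```

>>> servo_tool --pt "-0.09 -1.35 0 0 0 -7.25 1" --pt "-0.09 -1.35 0 0 0 -7.25 1" --pt "-0.09 -1.35 0 0 0 -7.25 1" --pt "-0.09 -1.35 0 0 0 -7.25 1" --pt "-0.09 -1.35 0 0 0 -7.25 1"

```text
clock: 47.15
position: [0.4698, -0.0053, 0.0991]
ee_rot: [-0.001, 0.173, 0.985, 0.001]
contact_force: [-2.7, 1.5, 3.4]
width: 0.0123
gripper_force: 29.6
```

>>> servo_tool --pt "-0.09 -1.3 0 0 0 -7.2 1" --pt "-0.09 -0.6 0 0 0 -3.5 1" --pt "-0.05 -0.5 0 0 0 -3 1" --pt "0 0 0 0 0 0 1" --pt "0 0 0 0 0 0 1"

```text
clock: 47.65
position: [0.4637, -0.0294, 0.0989]
ee_rot: [-0.003, 0.057, 0.998, 0.0]
contact_force: [-6.7, -0.2, 6.5]
width: 0.0125
gripper_force: 29.8
```

>>> servo_tool --pt "0 -0.2 0 0 0 0 1" --pt "0 -0.2 0 0 0 0 1" --pt "0 -0.1 0 0 0 0 1" --pt "0 0 0 0 0 0 1" --pt "0 0 0 0 0 0 1"

```text
clock: 48.15
position: [0.4632, -0.033, 0.0988]
ee_rot: [-0.003, 0.057, 0.998, 0.001]
contact_force: [-6.6, 3.9, 6.4]
width: 0.0126
gripper_force: 29.8
```

The strap is at its stop (90°). I'll release and move above the nut.

>>> servo_tool --pt "0 0 0 0 0 0 0.4" --pt "0 0 0 0 0 0 0.4" --pt "0 0 0 0 0 0 0.4" --pt "0 0 -3 0 0 0 0.2" --pt "0 0 -4 0 0 0 0"

```text
clock: 48.65
position: [0.4653, -0.0344, 0.1678]
ee_rot: [-0.003, 0.057, 0.998, 0.0]
contact_force: [1.3, -1.3, 0.4]
width: 0.0429
gripper_force: 0.0
```

```bash
python3 - <<'E'
from h import *
np.set_printoptions(precision=4,suppress=True)
p,r,s=pose(); print(p,s["qpos"],s["moment"]); print(r.as_matrix()[:2]); print(tf(p,r,[.5714,-.0444]))
E
```

```text
[ 0.4653 -0.0344  0.1678] [-0.2228  0.1431  1.784  -0.0003  1.2197 -1.6795] [-0.0045 -0.0156  0.0225]
[[-0.9935  0.1137 -0.0051]
 [ 0.1137  0.9935  0.0009]]
[-10.6586   0.2082  -0.0554]
```

>>> servo_tool --pt "-3.55 0.1 0 0 0 0 -0.1" --pt "-3.55 0.1 0 0 0 0 -0.1" --pt "-3.55 0 0 0 0 0 -0.1" --pt "0 0 0 0 0 -8.5 -0.1" --pt "0 0 0 0 0 -8.5 -0.1"

```text
clock: 49.15
position: [0.5741, -0.045, 0.168]
ee_rot: [-0.0, -0.094, 0.996, -0.0]
contact_force: [0.1, 0.1, -0.0]
width: 0.0466
gripper_force: 0.0
```

>>> servo_tool --pt "0 0 0 0 0 -8.5 -0.1" --pt "0 0 0 0 0 -8.5 -0.1" --pt "0 0 0 0 0 -8.5 -0.1" --pt "0 0 0 0 0 -8.5 -0.1" --pt "0 0 0 0 0 0 -0.1"

```text
clock: 49.65
position: [0.5731, -0.0448, 0.1686]
ee_rot: [-0.0, -0.378, 0.926, -0.0]
contact_force: [0.3, 0.1, -0.4]
width: 0.0468
gripper_force: 0.0
```

>>> servo_tool --pt "0 0 2.5 0 0 0 -0.1" --pt "0 0 2.5 0 0 0 -0.1" --pt "0 0 1.4 0 0 0 -0.1" --pt "0 0 0.4 0 0 0 -0.1" --pt "0 0 0 0 0 0 -0.1" --squeeze 40

```text
clock: 50.15
position: [0.5727, -0.0446, 0.1004]
ee_rot: [-0.0, -0.378, 0.926, 0.0]
contact_force: [0.4, -0.4, 0.3]
width: 0.0468
gripper_force: 0.0
```

```bash
python3 - <<'E'
from h import *
np.set_printoptions(precision=4,suppress=True)
p,r,s=pose(); print(p,s["qpos"]); print(r.as_matrix()[:2]); print(tf(p,r,[.5714,-.0444]),s["contact_force"])
E
```

```text
[ 0.5727 -0.0446  0.1004] [-0.1988  0.3539  1.6691 -0.0001  1.1196 -2.5441]
[[-0.7147 -0.6994 -0.001 ]
 [-0.6994  0.7147  0.0001]]
[0.0768 0.107  0.0001] [ 0.3746 -0.3962  0.26  ]
```

>>> servo_tool --pt "0.07 0.1 0.2 0 0 0 0.1" --pt "0 0 0 0 0 0 0.4" --pt "0 0 0 0 0 0 0.6" --pt "0 0 0 0 0 0 0.8" --pt "0 0 0 0 0 0 0.8"

```text
clock: 50.65
position: [0.5712, -0.0435, 0.0999]
ee_rot: [0.0, -0.378, 0.926, 0.001]
contact_force: [-2.8, 3.3, 5.9]
width: 0.0315
gripper_force: 39.9
```

>>> servo_tool --pt "0 0 0 0 0 4 0.8" --pt "0 0 0.01 0 0 8.5 0.8" --pt "0 0 0.01 0 0 8.5 0.8" --pt "0 0 0.01 0 0 8.5 0.8" --pt "0 0 0.01 0 0 8.5 0.8"

```text
clock: 51.15
position: [0.5714, -0.0438, 0.0995]
ee_rot: [0.0, -0.053, 0.999, 0.0]
contact_force: [-2.7, 2.6, 5.6]
width: 0.0323
gripper_force: 39.9
```

```bash
python3 - <<'E'
from h import *
np.set_printoptions(precision=4,suppress=True)
p,r,s=pose(); print(p,s["qpos"],s["width"],s["gripper_force"]); print(s["moment"],s["contact_force"])
E
```

```text
[ 0.5714 -0.0438  0.0995] [-0.1984  0.3521  1.6743  0.0008  1.115  -1.8764] 0.032253832105307086 39.89563465118408
[ 0.5454  0.4697 -0.0123] [-2.6917  2.5588  5.6095]
```

>>> servo_tool --pt "0 0 0.007 0 0 8.5 0.8" --pt "0 0 0.007 0 0 8.5 0.8" --pt "0 0 0.007 0 0 8.5 0.8" --pt "0 0 0.007 0 0 8.5 0.8" --pt "0 0 0.007 0 0 8.5 0.8"

```text
clock: 51.65
position: [0.5713, -0.0442, 0.0992]
ee_rot: [0.0, 0.312, 0.95, -0.0]
contact_force: [-3.3, 2.3, 6.3]
width: 0.032
gripper_force: 39.9
```

>>> servo_tool --pt "0 0 0.007 0 0 8.5 0.8" --pt "0 0 0.007 0 0 8.5 0.8" --pt "0 0 0.007 0 0 8.5 0.8" --pt "0 0 0.007 0 0 8.5 0.8" --pt "0 0 0.007 0 0 8.5 0.8"

```text
clock: 52.15
position: [0.5708, -0.0443, 0.0988]
ee_rot: [-0.0, 0.635, 0.772, -0.0]
contact_force: [-3.6, 1.3, 7.1]
width: 0.0319
gripper_force: 40.0
```

>>> servo_tool --pt "0 0 0.007 0 0 8.5 0.8" --pt "0 0 0.007 0 0 8.5 0.8" --pt "0 0 0.007 0 0 8.5 0.8" --pt "0 0 0.007 0 0 8.5 0.8" --pt "0 0 0.007 0 0 8.5 0.8"

```text
clock: 52.65
position: [0.5704, -0.0441, 0.0985]
ee_rot: [-0.001, 0.872, 0.49, -0.001]
contact_force: [-3.7, 1.3, 7.5]
width: 0.0319
gripper_force: 40.1
```

>>> servo_tool --pt "0 0 0.007 0 0 8.5 0.8" --pt "0 0 0.007 0 0 8.5 0.8" --pt "0 0 0.007 0 0 8.5 0.8" --pt "0 0 0.007 0 0 8.5 0.8" --pt "0 0 0.007 0 0 8.5 0.8"

```text
clock: 53.15
position: [0.5704, -0.0437, 0.0981]
ee_rot: [-0.001, 0.99, 0.14, -0.001]
contact_force: [-4.6, 3.0, 7.7]
width: 0.032
gripper_force: 40.1
```

>>> servo_tool --pt "0 0 0.007 0 0 8.5 0.8" --pt "0 0 0.007 0 0 8.5 0.8" --pt "0 0 0.007 0 0 8.5 0.8" --pt "0 0 0.007 0 0 8.5 0.8" --pt "0 0 0.007 0 0 8.5 0.8"

```text
clock: 53.65
position: [0.5706, -0.0434, 0.0977]
ee_rot: [-0.001, 0.974, -0.228, -0.001]
contact_force: [-3.9, 2.9, 7.5]
width: 0.0318
gripper_force: 40.0
```

>>> servo_tool --pt "0 0 0.007 0 0 8.5 0.8" --pt "0 0 0.007 0 0 8.5 0.8" --pt "0 0 0.007 0 0 8.5 0.8" --pt "0 0 0.007 0 0 8.5 0.8" --pt "0 0 0 0 0 6 0.8"

```text
clock: 54.15
position: [0.5708, -0.0433, 0.0975]
ee_rot: [-0.0, 0.837, -0.547, -0.001]
contact_force: [-3.9, 4.1, 6.5]
width: 0.0319
gripper_force: 40.0
```

```bash
cat > st.py <<'E'
from h import *
np.set_printoptions(precision=4,suppress=True)
p,r,s=pose(); print(p,s["qpos"],s["width"],s["gripper_force"]); print(s["moment"],s["contact_force"],s["clock"])
E
python3 st.py
```

```text
[ 0.5708 -0.0433  0.0975] [-0.1982  0.3538  1.6775  0.0014  1.1114  2.5295] 0.031926445468444815 39.96574401855469
[ 0.6841  0.6409 -0.0047] [-3.8524  4.1227  6.4998] 54.15
```

>>> servo_tool --pt "0 0 0 0 0 0 -0.1" --pt "0 0 0 0 0 0 -0.1" --pt "0 0 0 0 0 0 -0.1" --pt "0 0 0 0 0 -8.5 -0.1" --pt "0 0 0 0 0 -8.5 -0.1"

```text
clock: 54.65
position: [0.5721, -0.0448, 0.0963]
ee_rot: [0.0, 0.911, -0.412, 0.0]
contact_force: [-0.1, -0.9, -0.1]
width: 0.0467
gripper_force: 0.0
```

>>> servo_tool --pt "0 0 0 0 0 -8.5 -0.1" --pt "0 0 0 0 0 -8.5 -0.1" --pt "0 0 0 0 0 -8.5 -0.1" --pt "0 0 0 0 0 -8.5 -0.1" --pt "0 0 0 0 0 -8.5 -0.1"

```text
clock: 55.15
position: [0.5721, -0.0449, 0.0963]
ee_rot: [0.0, 0.999, -0.053, 0.0]
contact_force: [-0.4, -0.3, -0.2]
width: 0.0472
gripper_force: 0.0
```

>>> servo_tool --pt "0 0 0 0 0 -8.5 -0.1" --pt "0 0 0 0 0 -8.5 -0.1" --pt "0 0 0 0 0 -8.5 -0.1" --pt "0 0 0 0 0 -8.5 -0.1" --pt "0 0 0 0 0 -8.5 -0.1"

```text
clock: 55.65
position: [0.572, -0.0448, 0.0963]
ee_rot: [0.0, 0.95, 0.312, 0.0]
contact_force: [-0.2, -0.1, 0.3]
width: 0.0471
gripper_force: 0.0
```

>>> servo_tool --pt "0 0 0 0 0 -8.5 -0.1" --pt "0 0 0 0 0 -8.5 -0.1" --pt "0 0 0 0 0 -8.5 -0.1" --pt "0 0 0 0 0 -8.5 -0.1" --pt "0 0 0 0 0 -8.5 -0.1"

```text
clock: 56.15
position: [0.572, -0.0448, 0.0963]
ee_rot: [0.0, 0.772, 0.635, -0.0]
contact_force: [-0.3, 0.2, 0.1]
width: 0.0475
gripper_force: 0.0
```

>>> servo_tool --pt "0 0 0 0 0 -8.5 -0.1" --pt "0 0 0 0 0 -8.5 -0.1" --pt "0 0 0 0 0 -8.5 -0.1" --pt "0 0 0 0 0 -8.5 -0.1" --pt "0 0 0 0 0 -8.5 -0.1"

```text
clock: 56.65
position: [0.5721, -0.0448, 0.0963]
ee_rot: [0.0, 0.49, 0.872, -0.0]
contact_force: [0.2, 0.2, -0.3]
width: 0.0467
gripper_force: 0.0
```

>>> servo_tool --pt "0 0 0 0 0 -8.5 -0.1" --pt "0 0 0 0 0 -8.5 -0.1" --pt "0 0 0 0 0 -8.5 -0.1" --pt "0 0 0 0 0 -8.5 -0.1" --pt "0 0 0 0 0 -8.5 -0.1"

```text
clock: 57.15
position: [0.5721, -0.0448, 0.0963]
ee_rot: [0.0, 0.14, 0.99, -0.0]
contact_force: [0.7, 0.6, 0.4]
width: 0.0471
gripper_force: 0.0
```

>>> servo_tool --pt "0 0 0 0 0 -8.5 -0.1" --pt "0 0 0 0 0 -8.5 -0.1" --pt "0 0 0 0 0 -8.5 -0.1" --pt "0 0 0 0 0 -8.5 -0.1" --pt "0 0 0 0 0 -8.5 -0.1"

```text
clock: 57.65
position: [0.572, -0.0448, 0.0963]
ee_rot: [0.0, -0.228, 0.974, -0.0]
contact_force: [1.2, 0.3, 0.6]
width: 0.047
gripper_force: 0.0
```

>>> servo_tool --pt "0 0 0 0 0 -8.5 -0.1" --pt "0 0 0 0 0 -8.5 -0.1" --pt "0 0 0.1 0 0 0 0.4" --pt "0 0 0 0 0 0 0.6" --pt "0 0 0 0 0 0 0.8"

```text
clock: 58.15
position: [0.5711, -0.0438, 0.0957]
ee_rot: [-0.0, -0.365, 0.931, 0.001]
contact_force: [-2.8, 3.1, 5.5]
width: 0.0324
gripper_force: 39.6
```

```bash
python3 st.py
```

```text
[ 0.5711 -0.0438  0.0957] [-0.1985  0.3559  1.6791  0.0008  1.1077 -2.5176] 0.032397205344772924 39.566917419433594
[ 0.4261  0.3897 -0.0358] [-2.816   3.0853  5.5197] 58.15
```

>>> servo_tool --pt "0 0 0.007 0 0 8.5 0.8" --pt "0 0 0.007 0 0 8.5 0.8" --pt "0 0 0.007 0 0 8.5 0.8" --pt "0 0 0.007 0 0 8.5 0.8" --pt "0 0 0.007 0 0 8.5 0.8"

```text
clock: 58.65
position: [0.571, -0.0439, 0.0953]
ee_rot: [-0.001, -0.0, 1.0, 0.0]
contact_force: [-3.2, 2.6, 5.3]
width: 0.0323
gripper_force: 39.5
```

>>> servo_tool --pt "0 0 0.007 0 0 8.5 0.8" --pt "0 0 0.007 0 0 8.5 0.8" --pt "0 0 0.007 0 0 8.5 0.8" --pt "0 0 0.007 0 0 8.5 0.8" --pt "0 0 0.007 0 0 8.5 0.8"

```text
clock: 59.15
position: [0.5707, -0.0441, 0.095]
ee_rot: [-0.001, 0.362, 0.932, -0.0]
contact_force: [-4.0, 2.3, 6.2]
width: 0.0321
gripper_force: 39.6
```

>>> servo_tool --pt "0 0 0.007 0 0 8.5 0.8" --pt "0 0 0.007 0 0 8.5 0.8" --pt "0 0 0.007 0 0 8.5 0.8" --pt "0 0 0.007 0 0 8.5 0.8" --pt "0 0 0.007 0 0 8.5 0.8"

```text
clock: 59.65
position: [0.5705, -0.0439, 0.0946]
ee_rot: [-0.001, 0.675, 0.738, -0.001]
contact_force: [-3.4, 3.2, 6.1]
width: 0.0321
gripper_force: 39.7
```

>>> servo_tool --pt "0 0 0.007 0 0 8.5 0.8" --pt "0 0 0.007 0 0 8.5 0.8" --pt "0 0 0.007 0 0 8.5 0.8" --pt "0 0 0.007 0 0 8.5 0.8" --pt "0 0 0.007 0 0 8.5 0.8"

```text
clock: 60.15
position: [0.5704, -0.0437, 0.0942]
ee_rot: [-0.001, 0.897, 0.442, -0.001]
contact_force: [-4.0, 2.6, 5.6]
width: 0.032
gripper_force: 39.7
```

>>> servo_tool --pt "0 0 0.007 0 0 8.5 0.8" --pt "0 0 0.007 0 0 8.5 0.8" --pt "0 0 0.007 0 0 8.5 0.8" --pt "0 0 0.007 0 0 8.5 0.8" --pt "0 0 0.007 0 0 8.5 0.8"

```text
clock: 60.65
position: [0.5706, -0.0434, 0.0939]
ee_rot: [-0.001, 0.996, 0.087, -0.001]
contact_force: [-3.5, 2.4, 5.6]
width: 0.0324
gripper_force: 39.7
```

```bash
python3 st.py
```

```text
[ 0.5706 -0.0434  0.0939] [-0.1984  0.3575  1.6817  0.0015  1.1045  1.1969] 0.03240950535018889 39.702394008636475
[0.7242 0.6389 0.0134] [-3.5439  2.408   5.5744] 60.65
```

>>> servo_tool --pt "0 0 0.007 0 0 8.5 0.8" --pt "0 0 0.007 0 0 8.5 0.8" --pt "0 0 0.007 0 0 8.5 0.8" --pt "0 0 0.007 0 0 8.5 0.8" --pt "0 0 0.007 0 0 8.5 0.8"

```text
clock: 61.15
position: [0.5708, -0.0434, 0.0936]
ee_rot: [-0.001, 0.96, -0.28, -0.001]
contact_force: [-3.4, 3.6, 5.4]
width: 0.0323
gripper_force: 39.7
```

```bash
python3 st.py
```

```text
[ 0.5708 -0.0434  0.0936] [-0.1983  0.3578  1.6822  0.0016  1.1033  1.9387] 0.03228408169566286 39.69877481460571
[0.7442 0.4579 0.0574] [-3.3706  3.6389  5.4129] 61.15
```

>>> servo_tool --pt "0 0 0.007 0 0 8.5 0.8" --pt "0 0 0.007 0 0 8.5 0.8" --pt "0 0 0.007 0 0 8.5 0.8" --pt "0 0 0.007 0 0 8.5 0.8" --pt "0 0 0 0 0 0 0.8"

```text
clock: 61.65
position: [0.571, -0.0435, 0.0933]
ee_rot: [-0.0, 0.837, -0.547, -0.001]
contact_force: [-3.3, 3.8, 5.4]
width: 0.032
gripper_force: 39.7
```

```bash
python3 st.py
```

```text
[ 0.571  -0.0435  0.0933] [-0.1984  0.358   1.6825  0.0015  1.1024  2.5285] 0.03201940675049415 39.653559923172
[ 0.586   0.3808 -0.0239] [-3.2508  3.7737  5.4195] 61.65
```

>>> servo_tool --pt "0 0 0 0 0 0 -0.1" --pt "0 0 0 0 0 0 -0.1" --pt "0 0 0 0 0 0 -0.1" --pt "0 0 0 0 0 -8.5 -0.1" --pt "0 0 0 0 0 -8.5 -0.1"

```text
clock: 62.15
position: [0.572, -0.0448, 0.0928]
ee_rot: [0.0, 0.911, -0.412, 0.0]
contact_force: [-0.5, 0.4, 0.3]
width: 0.0468
gripper_force: 0.0
```

>>> servo_tool --pt "0 0 0 0 0 -8.5 -0.1" --pt "0 0 0 0 0 -8.5 -0.1" --pt "0 0 0 0 0 -8.5 -0.1" --pt "0 0 0 0 0 -8.5 -0.1" --pt "0 0 0 0 0 -8.5 -0.1"

```text
clock: 62.65
position: [0.572, -0.0448, 0.0928]
ee_rot: [0.0, 0.999, -0.054, 0.0]
contact_force: [-0.1, -0.1, -0.1]
width: 0.0472
gripper_force: 0.0
```

>>> servo_tool --pt "0 0 0 0 0 -8.5 -0.1" --pt "0 0 0 0 0 -8.5 -0.1" --pt "0 0 0 0 0 -8.5 -0.1" --pt "0 0 0 0 0 -8.5 -0.1" --pt "0 0 0 0 0 -8.5 -0.1"

```text
clock: 63.15
position: [0.572, -0.0448, 0.0929]
ee_rot: [0.0, 0.95, 0.312, 0.0]
contact_force: [-0.9, 0.3, 0.6]
width: 0.047
gripper_force: 0.0
```

>>> servo_tool --pt "0 0 0 0 0 -8.5 -0.1" --pt "0 0 0 0 0 -8.5 -0.1" --pt "0 0 0 0 0 -8.5 -0.1" --pt "0 0 0 0 0 -8.5 -0.1" --pt "0 0 0 0 0 -8.5 -0.1"

```text
clock: 63.65
position: [0.572, -0.0448, 0.0928]
ee_rot: [0.0, 0.773, 0.635, -0.0]
contact_force: [0.5, 0.2, -0.0]
width: 0.0469
gripper_force: 0.0
```

>>> servo_tool --pt "0 0 0 0 0 -8.5 -0.1" --pt "0 0 0 0 0 -8.5 -0.1" --pt "0 0 0 0 0 -8.5 -0.1" --pt "0 0 0 0 0 -8.5 -0.1" --pt "0 0 0 0 0 -8.5 -0.1"

```text
clock: 64.15
position: [0.572, -0.0448, 0.0928]
ee_rot: [0.0, 0.49, 0.872, -0.0]
contact_force: [-0.4, 0.0, 0.2]
width: 0.0467
gripper_force: 0.0
```

>>> servo_tool --pt "0 0 0 0 0 0 0.4" --pt "0 0 0 0 0 0 0.6" --pt "0 0 0 0 0 0 0.8" --pt "0 0 0 0 0 0 0.8" --pt "0 0 0 0 0 0 0.8"

```text
clock: 64.65
position: [0.5716, -0.0448, 0.0932]
ee_rot: [0.0, 0.493, 0.87, -0.0]
contact_force: [-2.0, -2.0, 3.1]
width: 0.0319
gripper_force: 39.6
```

>>> servo_tool --pt "0 0 0.007 0 0 8.5 0.8" --pt "0 0 0.007 0 0 8.5 0.8" --pt "0 0 0.007 0 0 8.5 0.8" --pt "0 0 0.007 0 0 8.5 0.8" --pt "0 0 0 0 0 0 0.8"

```text
clock: 65.15
position: [0.5708, -0.0451, 0.0931]
ee_rot: [0.0, 0.726, 0.688, -0.001]
contact_force: [-3.4, -3.1, 5.0]
width: 0.0322
gripper_force: 39.8
```

```bash
python3 st.py
```

```text
[ 0.5708 -0.0451  0.0931] [-0.1991  0.3582  1.6826 -0.002   1.1019 -0.1438] 0.032203936143121566 39.82208847999573
[-0.4585  0.5057  0.0965] [-3.3633 -3.1001  5.0395] 65.15
```

>>> servo_tool --pt "0 0 0.007 0 0 8.5 0.8" --pt "0 0 0.007 0 0 8.5 0.8" --pt "0 0 0.007 0 0 8.5 0.8" --pt "0 0 0.007 0 0 8.5 0.8" --pt "0 0 0 0 0 0 0.8"

```text
clock: 65.65
position: [0.5718, -0.0425, 0.0925]
ee_rot: [-0.001, 0.895, 0.445, 0.001]
contact_force: [0.2, 4.1, 3.5]
width: 0.0322
gripper_force: 40.9
```

```bash
python3 st.py
```

```text
[ 0.5718 -0.0425  0.0925] [-0.1978  0.359   1.683   0.0038  1.0996  0.4482] 0.032182287536143946 40.936163663864136
[ 0.7935  0.1012 -0.0735] [0.2186 4.1208 3.4724] 65.65
```

>>> servo_tool --pt "0 0 0.007 0 0 8.5 0.8" --pt "0 0 0.007 0 0 8.5 0.8" --pt "0 0 0 0 0 0 0.8" --pt "0 0 0 0 0 0 0.8" --pt "0 0 0 0 0 0 0.8"

```text
clock: 66.15
position: [0.57, -0.0441, 0.0923]
ee_rot: [-0.001, 0.95, 0.311, -0.001]
contact_force: [-4.2, 0.2, 5.7]
width: 0.0322
gripper_force: 41.5
```

```bash
python3 st.py
```

```text
[ 0.57   -0.0441  0.0923] [-0.1987  0.3589  1.684  -0.0004  1.1019  0.7401] 0.032192511324096326 41.544198989868164
[ 0.1049  0.7265 -0.0778] [-4.2318  0.2366  5.7062] 66.15
```

>>> servo_tool --pt "0 0 0.007 0 0 8.5 0.8" --pt "0 0 0.007 0 0 8.5 0.8" --pt "0 0 0 0 0 0 0.8" --pt "0 0 0 0 0 0 0.8" --pt "0 0 0 0 0 0 0.8"

```text
clock: 66.65
position: [0.5705, -0.044, 0.092]
ee_rot: [-0.0, 0.986, 0.167, -0.001]
contact_force: [-4.9, 1.4, 4.5]
width: 0.0323
gripper_force: 42.1
```

```bash
python3 st.py
```

```text
[ 0.5705 -0.044   0.092 ] [-0.1985  0.3594  1.6841  0.0001  1.1005  1.0369] 0.03233753981396515 42.08649158477783
[0.2099 0.86   0.5112] [-4.9312  1.3565  4.5292] 66.65
```

>>> servo_tool --pt "0 0 0 0 0 4 0.8" --pt "0 0 0 0 0 0 0.8" --pt "0 0 0 0 0 0 0.8" --pt "0 0 0 0 0 0 0.8" --pt "0 0 0 0 0 0 0.8"

```text
clock: 67.15
position: [0.5713, -0.0437, 0.092]
ee_rot: [-0.001, 0.991, 0.132, -0.0]
contact_force: [-3.3, 4.5, 3.7]
width: 0.032
gripper_force: 42.0
```

```bash
python3 st.py
```

```text
[ 0.5713 -0.0437  0.092 ] [-0.1984  0.3596  1.6836  0.0009  1.0992  1.1076] 0.031955737000560834 41.96819186210632
[0.6589 0.5758 0.6005] [-3.3249  4.4918  3.7067] 67.15
```

The torque rose to about 0.6 N·m, so the nut is on its hard stop and snug. I'll release and look at the pusher tab.

>>> servo_tool --pt "0 0 0 0 0 0 -0.1" --pt "0 0 0 0 0 0 -0.1" --pt "0 0 0 0 0 0 -0.1" --pt "0 0 -2 0 0 0 -0.1" --pt "0 0 -4 0 0 0 -0.1"

```text
clock: 67.65
position: [0.5696, -0.0445, 0.1496]
ee_rot: [-0.001, 0.991, 0.13, -0.003]
contact_force: [0.2, -0.5, 0.3]
width: 0.0466
gripper_force: 0.0
```

>>> servo_tool --pt "0 0 -4 0 0 -8.5 -0.1" --pt "0 0 -3 0 0 -8.5 -0.1" --pt "0 0 0 0 0 -8.5 -0.1" --pt "0 0 0 0 0 -8.5 -0.1" --pt "0 0 0 0 0 -8.5 -0.1"

```text
clock: 68.15
position: [0.5722, -0.045, 0.2226]
ee_rot: [0.001, 0.875, 0.483, 0.001]
contact_force: [-0.1, -0.1, 0.7]
width: 0.0471
gripper_force: 0.0
```

>>> servo_tool --pt "0 0 0 0 0 -8.5 -0.1" --pt "0 0 0 0 0 -8.5 -0.1" --pt "0 0 0 0 0 -8.8 -0.1" --pt "-3.8 -0.2 0 0 0 0 -0.1" --pt "-3.8 -0.2 0 0 0 0 -0.1"

```text
out of range
```

>>> servo_tool --pt "0 0 0 0 0 0 -0.1" --pt "0 0 0 0 0 0 -0.1" --pt "0 0 0 0 0 0 -0.1" --pt "0 0 0 0 0 0 -0.1" --pt "0 0 0 0 0 0 -0.1"

```text
clock: 68.65
position: [0.5717, -0.0444, 0.2221]
ee_rot: [0.0, 0.877, 0.481, -0.0]
contact_force: [-0.0, -0.8, 0.3]
width: 0.0471
gripper_force: 0.0
```

```bash
cat > tab.py <<'E'
from h import *
from scipy.optimize import least_squares
np.set_printoptions(precision=4,suppress=True)
p,r,s=pose(); print(p,s["width"],s["clock"]); print(r.as_matrix()[:2]); a=-.11
def W(P): P=np.asarray(P,float);return np.c_[.5667+P[:,0]*np.cos(a)-P[:,1]*np.sin(a),-.0842+P[:,0]*np.sin(a)+P[:,1]*np.cos(a),P[:,2]]
def pump(w):
    d=w[:2]-[.5667,-.0842]; return np.array([d[0]*np.cos(a)+d[1]*np.sin(a), -d[0]*np.sin(a)+d[1]*np.cos(a)])*1000
c,im=snap("wrist","pics/tab.png")
hsv=cv2.cvtColor(im,cv2.COLOR_RGB2HSV); m=cv2.inRange(hsv,(2,170,120),(13,255,255))
n,L,S,C=cv2.connectedComponentsWithStats(m); print([list(x) for x in S[1:] if x[4]>80])
k=1+np.argmax(S[1:,4]); b=S[k]
def box(q):
    x,f=q; U=proj(c,W([[x+i*.012,f-.009+j*.008,z] for i in(-1,1) for j in(-1,1) for z in(.1,.136)])); return np.r_[U.min(0),U.max(0)]
f=least_squares(lambda q:box(q)-[b[0],b[1],b[0]+b[2],b[1]+b[3]],[0,-.09]); print("tab x, face y",f.x,f.fun)
print("tab world",W([[f.x[0],f.x[1]-.009,0]]), "in tool",tf(p,r,W([[f.x[0],f.x[1]-.009,0]])[0]))
for l in("pusher_face","fresh1_end"):
    for d in finder.tip_of(l,"wrist")[:4]:
        if d["p"]>.2: print(l,round(d["p"],2),np.round(d["at"]),pump(on(c,d["at"],.085)))
E
python3 tab.py
```

```text
[ 0.5717 -0.0444  0.2221] 0.047123233761017326 68.65
[[ 0.5382  0.8428  0.    ]
 [ 0.8428 -0.5382 -0.0001]]
[[np.int32(384), np.int32(377), np.int32(9), np.int32(32), np.int32(109)]]
tab x, face y [-0.0067 -0.089 ] [-20.1422 -14.2281  18.0323  14.1384]
tab world [[ 0.5493 -0.1809  0.    ]] in tool [-12.7078   5.4562   0.0014]
pusher_face 0.89 [387. 358.] [  1.6052 -94.3907]
fresh1_end 0.64 [247. 369.] [-103.8549  -52.9274]
```

Turns are limited to 8.59 per row, so that call was refused. I'll redo it.

>>> servo_tool --pt "0 0 0 0 0 -8.5 -0.1" --pt "0 0 0 0 0 -8.5 -0.1" --pt "0 0 0 0 0 -8.5 -0.1" --pt "-3.8 -0.2 0 0 0 0 -0.1" --pt "-3.8 -0.2 0 0 0 0 -0.1"

```text
clock: 69.3
position: [0.5585, -0.1193, 0.2223]
ee_rot: [0.0, 0.748, 0.664, 0.0]
contact_force: [0.7, -0.3, -0.1]
width: 0.0472
gripper_force: 0.0
```

>>> servo_tool --pt "0 0 0 0 0 -0.7 -0.1" --pt "0 0 0 0 0 0 -0.1" --pt "0 0 0 0 0 0 -0.1" --pt "0 0 0 0 0 0 -0.1" --pt "0 0 0 0 0 0 -0.1"

```text
clock: 69.8
position: [0.5585, -0.1184, 0.2222]
ee_rot: [-0.0, 0.745, 0.668, 0.0]
contact_force: [-0.5, 0.6, 1.1]
width: 0.0471
gripper_force: 0.0
```

```bash
python3 tab.py
```

```text
[ 0.5585 -0.1184  0.2222] 0.04712154393624735 69.8
[[ 0.1088  0.9941  0.0001]
 [ 0.9941 -0.1088  0.0001]]
[[np.int32(303), np.int32(298), np.int32(34), np.int32(41), np.int32(800)]]
tab x, face y [ 0.0011 -0.0935] [-1.4093 -1.8826  1.408   1.7877]
tab world [[ 0.5566 -0.1862  0.    ]] in tool [-6.7617  0.5446 -0.0009]
pusher_face 0.88 [321. 288.] [  3.126  -93.9967]
pusher_face 0.42 [396. 232.] [ 57.6493 -49.8675]
fresh1_end 0.93 [178. 233.] [-102.8651  -50.7085]
```

>>> servo_tool --pt "-3.4 0.3 0 0 0 0 -0.1" --pt "-3.35 0.25 0 0 0 0 -0.1" --pt "0 0 4 0 0 0 -0.1" --pt "0 0 4 0 0 0 -0.1" --pt "0 0 3 0 0 0 -0.1"

```text
clock: 70.45
position: [0.5555, -0.1868, 0.1101]
ee_rot: [-0.001, 0.745, 0.667, -0.0]
contact_force: [-0.5, 0.2, -0.5]
width: 0.0469
gripper_force: 0.0
```

>>> servo_tool --pt "0 0 1.5 0 0 0 -0.1" --pt "0 0 0.7 0 0 0 -0.1" --pt "0 0 0 0 0 0 0.3" --pt "0 0 0 0 0 0 0.6" --pt "0 0 0 0 0 0 0.8"

```text
clock: 70.95
position: [0.5559, -0.187, 0.0909]
ee_rot: [-0.0, 0.745, 0.667, -0.0]
contact_force: [-2.1, -0.0, -1.3]
width: 0.0233
gripper_force: 42.9
```

>>> servo_tool --pt "0 0 0 0 0 0 0.8" --pt "0 0 0 0 0 0 0.8" --pt "0.5 0 0 0 0 0 0.8" --pt "0.5 0 0 0 0 0 0.8" --pt "0 0 0 0 0 0 0.8"

```text
clock: 71.45
position: [0.557, -0.1773, 0.0908]
ee_rot: [0.0, 0.745, 0.667, -0.001]
contact_force: [-5.5, -1.5, 3.1]
width: 0.0229
gripper_force: 43.5
```

>>> servo_tool --pt "0.8 0 0 0 0 0 0.8" --pt "0.8 0 0 0 0 0 0.8" --pt "0.8 0 0 0 0 0 0.8" --pt "0.4 0 0 0 0 0 0.8" --pt "0 0 0 0 0 0 0.8"

```text
clock: 71.95
position: [0.5598, -0.1491, 0.0908]
ee_rot: [-0.0, 0.745, 0.667, -0.001]
contact_force: [-5.6, 0.1, 3.1]
width: 0.023
gripper_force: 43.6
```

>>> servo_tool --pt "0.1 0 0 0 0 0 0.8" --pt "0.1 0 0 0 0 0 0.8" --pt "0 0 0 0 0 0 0.8" --pt "0 0 0 0 0 0 0.8" --pt "0 0 0 0 0 0 0.8"

```text
clock: 72.45
position: [0.56, -0.148, 0.0908]
ee_rot: [0.0, 0.745, 0.667, -0.001]
contact_force: [-6.4, -1.2, 2.6]
width: 0.0234
gripper_force: 43.5
```

>>> servo_tool --pt "0.1 0 0 0 0 0 0.8" --pt "0 0 0 0 0 0 0.8" --pt "0 0 0 0 0 0 0.8" --pt "0 0 0 0 0 0 0.8" --pt "0 0 0 0 0 0 0.8"

```text
clock: 72.95
position: [0.5601, -0.1471, 0.0908]
ee_rot: [0.0, 0.745, 0.667, -0.001]
contact_force: [-6.2, -2.2, 2.5]
width: 0.0231
gripper_force: 43.5
```

```bash
python3 st.py; python3 tab.py
```

```text
[ 0.5601 -0.1471  0.0908] [-0.3757  0.3689  1.6717 -0.0021  1.1016 -0.2649] 0.023067516212121896 43.49855303764343
[-0.3051  0.7928  0.1286] [-6.1953 -2.2381  2.5297] 72.95
[ 0.5601 -0.1471  0.0908] 0.023067516212121896 72.95
[[ 0.1096  0.994  -0.0013]
 [ 0.994  -0.1096 -0.0015]]
[[np.int32(277), np.int32(311), np.int32(71), np.int32(44), np.int32(2903)]]
tab x, face y [ 0.0008 -0.0597] [ -2.2287 -23.626    2.1947  20.7245]
tab world [[ 0.5599 -0.1526  0.    ]] in tool [-0.5493  0.0481  0.0008]
pusher_face 0.73 [313. 257.] [  0.9111 -53.2226]
fresh1_end 0.88 [ 64. 254.] [-104.6166  -51.818 ]
```

>>> servo_tool --pt "0.1 0 0 0 0 0 0.8" --pt "0 0 0 0 0 0 0.8" --pt "0 0 0 0 0 0 0.8" --pt "0 0 0 0 0 0 0.8" --pt "0 0 0 0 0 0 0.8"

```text
clock: 73.6
position: [0.5601, -0.1461, 0.0908]
ee_rot: [0.0, 0.745, 0.667, -0.001]
contact_force: [-5.4, -2.6, 3.8]
width: 0.0231
gripper_force: 43.5
```

>>> servo_tool --pt "0.1 0 0 0 0 0 0.8" --pt "0 0 0 0 0 0 0.8" --pt "0 0 0 0 0 0 0.8" --pt "0 0 0 0 0 0 0.8" --pt "0 0 0 0 0 0 0.8"

```text
clock: 74.1
position: [0.5603, -0.1451, 0.0908]
ee_rot: [0.0, 0.745, 0.667, -0.001]
contact_force: [-5.7, -1.5, 3.4]
width: 0.0227
gripper_force: 43.5
```

>>> servo_tool --pt "0.1 0 0 0 0 0 0.8" --pt "0 0 0 0 0 0 0.8" --pt "0 0 0 0 0 0 0.8" --pt "0 0 0 0 0 0 0.8" --pt "0 0 0 0 0 0 0.8"

```text
clock: 74.6
position: [0.5604, -0.1441, 0.0908]
ee_rot: [0.0, 0.745, 0.667, -0.001]
contact_force: [-6.0, -1.5, 3.4]
width: 0.023
gripper_force: 43.5
```

```bash
python3 tab.py | tail -5
```

```text
tab world [[ 0.5602 -0.1496  0.    ]] in tool [-0.5477  0.0462  0.0009]
pusher_face 0.67 [316. 256.] [  2.1692 -49.6009]
pusher_face 0.45 [ 41. 134.] [-105.5647    1.0644]
pusher_face 0.21 [557. 259.] [104.896  -51.0552]
fresh1_end 0.63 [ 68. 260.] [-103.4409  -51.3453]
```

>>> servo_tool --pt "0.1 0 0 0 0 0 0.8" --pt "0 0 0 0 0 0 0.8" --pt "0 0 0 0 0 0 0.8" --pt "0 0 0 0 0 0 0.8" --pt "0 0 0 0 0 0 0.8"

```text
clock: 75.25
position: [0.5604, -0.144, 0.0909]
ee_rot: [0.001, 0.745, 0.667, -0.002]
contact_force: [-6.4, -4.7, 3.0]
width: 0.023
gripper_force: 43.5
```

```bash
python3 - <<'E'
from h import *
c,im=snap("wrist","pics/p1.png")
cv2.imwrite("pics/p1v.png",cv2.resize(im[180:340,:,::-1],(800,200)));a=np.vstack([cv2.resize(im[200:320,0:200,::-1],(800,300),interpolation=cv2.INTER_CUBIC)[:, :], cv2.resize(im[200:320,360:640,::-1],(800,300),interpolation=cv2.INTER_CUBIC)])
cv2.imwrite("pics/p1v.png",a)
E
```

```text
(no output)
```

View pics/p1v.png

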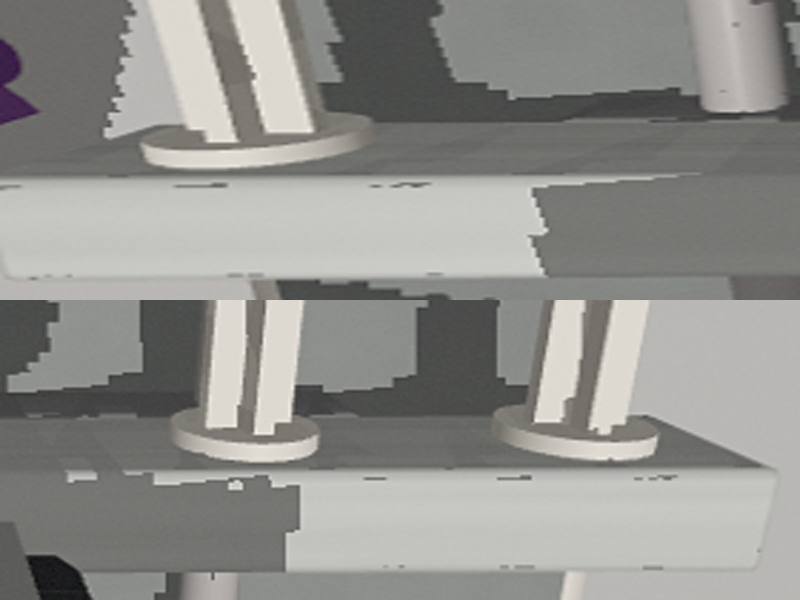

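The view shows all three thumb discs against the pusher face, and the force has risen with the motion stopped. I'll do one small confirmation nudge, then release and retreat.

>>> servo_tool --pt "0.05 0 0 0 0 0 0.8" --pt "0 0 0 0 0 0 0.8" --pt "0 0 0 0 0 0 0.8" --pt "0 0 0 0 0 0 0.8" --pt "0 0 0 0 0 0 0.8"

```text
clock: 75.8
position: [0.5604, -0.144, 0.0908]
ee_rot: [0.001, 0.745, 0.667, -0.002]
contact_force: [-7.6, -5.0, 3.9]
width: 0.0227
gripper_force: 43.5
```

>>> servo_tool --pt "-0.05 0 0 0 0 0 0.3" --pt "0 0 0 0 0 0 0" --pt "0 0 0 0 0 0 -0.1" --pt "0 0 0 0 0 0 -0.1" --pt "0 0 -2 0 0 0 -0.1"

```text
clock: 76.3
position: [0.5597, -0.1413, 0.108]
ee_rot: [-0.002, 0.745, 0.667, -0.001]
contact_force: [0.1, -0.6, -0.4]
width: 0.0471
gripper_force: 0.0
```

>>> servo_tool --pt "0 0 -4 0 0 0 -0.1" --pt "0 0 -4 0 0 0 -0.1" --pt "0 0 -4 0 0 0 -0.1" --pt "4 0 -4 0 0 0 -0.1" --pt "4 0 0 0 0 0 -0.1"

```text
clock: 76.8
position: [0.5732, -0.0682, 0.2716]
ee_rot: [0.005, 0.746, 0.666, 0.004]
contact_force: [-0.3, 0.5, 0.0]
width: 0.0472
gripper_force: 0.0
```

>>> servo_tool --pt "2 0 0 0 0 0 -0.1" --pt "0 0 0 0 0 0 -0.1" --pt "0 0 0 0 0 0 -0.1" --pt "0 0 0 0 0 0 -0.1" --pt "0 0 0 0 0 0 -0.1"

```text
clock: 77.3
position: [0.5718, -0.0485, 0.2652]
ee_rot: [-0.0, 0.745, 0.667, -0.0]
contact_force: [0.6, -0.4, 0.5]
width: 0.047
gripper_force: 0.0
```

```bash
python3 ov.py; python3 - <<'E'
from h import *
c,im=snap("scene")
for d in finder.tip_of("spent","scene")[:5]: print(d["p"],on(c,d["at"],.02))
# nut mark: nut height via blue strap angle
c=optics.get_calibration("wrist");im=cv2.imread("pics/ov.png");m=cv2.inRange(cv2.cvtColor(im,cv2.COLOR_BGR2HSV),(100,120,60),(118,255,255))
n,L,S,_=cv2.connectedComponentsWithStats(m)
for k in np.argsort(-S[1:,4])[:3]+1:
    ys,xs=np.nonzero(L==k);w=np.array([on(c,q,.105)[:2] for q in np.c_[xs,ys][::9]]);v=np.linalg.svd(w-w.mean(0),full_matrices=False)[2][0];print(S[k],w.mean(0),np.arctan2(v[1],v[0]))
E
```

```text
[ 0.5718 -0.0485  0.2652] 77.3
fresh 0.85 [185. 244.] [ 0.461  -0.0734] [-106.232    -0.9119]
fresh 0.73 [379. 240.] [ 0.6242 -0.0882] [57.609  2.31 ]
fresh 0.65 [435. 242.] [ 0.6714 -0.0957] [105.3612   0.0189]
fresh1_end 0.61 [194. 299.] [ 0.4595 -0.1244] [-102.1593  -51.758 ]
pusher_face 0.69 [313. 298.] [ 0.5633 -0.1358] [  2.3058 -51.6648]
strap_knob 0.98 [159. 208.] [ 0.4662 -0.031 ] [-105.7743   41.8226]
0.96 [-104.7095   30.1869] ang -0.004850630342476617 -53.7615405510698 108.29431351647635
0.66 [104.7124  31.9534] ang -0.010328116373861563 -53.192408061074225 110.14912612994742
0.67 [0.28423421 0.25187491 0.02      ]
0.62 [ 0.13421413 -0.26075632  0.02      ]
0.45 [ 0.36962762 -0.09685079  0.02      ]
0.4 [ 0.33868003 -0.25209279  0.02      ]
[ 330  188  130   23 2858] [ 0.63693652 -0.04968594] -0.1148070990168948
[ 162  187  128   24 2605] [ 0.51025868 -0.03479127] -0.13671894446976618
[ 70  64  26  41 638] [0.41814447 0.05928292] -1.547019263429002
```

```bash
python3 -c "
from rig import manip
print(manip.sign_off())"
```

```text
the job is handed in; nothing more can be done
None
```

I handed the job in at about 77 s: the one spent syringe found is in the tub and three fresh ones are seated in channels -104, 56 and 104. The strap is at its stop, the nut is tight (judged by torque only), and the pusher is against the plungers; the hand-in gave no verdict.

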